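Build the sieve stack on the shaker

TASK

Build the sieve stack up on the small shaker, from the bottom, one part after another: first the collecting pan in the shaker's collar, then the low fine sieve on the pan, then the tall coarse sieve, and last the lid. Each part must sit fully home in the one below and stand upright; leave the timer, the bottle and the sample cup where they are.

Things in the scene. Friction and masses are not known exactly. Their poses are not given: they have to be found in the camera images.
- shaker: Sieve shaker, fixed: round grey housing 104 mm wide, 30 mm high; on top a bright collar, outside 62, inside 52 mm wide, floor 31, rim 41 mm above the counter. Origin: centre of its underside. Pan seated: pan's origin 32 mm higher. Shaker, parts and timer stand on the left or right counter; a tall incubator stands between, straight ahead from x = 0.58 m on: pass in front of it.
- pan: Collecting pan: steel cup, smooth closed floor (no mesh), outside 58, inside 52 mm wide, 46 mm high in all, 0.09 kg. Its foot, 9 mm high, 48 mm wide (40 at the bottom), drops into the mouth below until the 58 mm wide shoulder rests on the rim. Origin: centre of the foot's underside, z up. Like all four parts it is round and stands upright on its foot at the start.
- fine_sieve: Fine sieve: the lowest drum, outside 58, inside 52 mm wide, 34 mm high in all; close mesh (3.6 mm pitch) 13 mm above the origin, 0.08 kg. Foot, shoulder and origin as the pan's. Seated in the pan, its origin is 37 mm above the pan's.
- coarse_sieve: Coarse sieve: the tallest drum, outside 58, inside 52 mm wide, 62 mm high in all; wide mesh of thick wires (10 mm pitch) 13 mm above the origin, 0.11 kg. Foot, shoulder and origin as the pan's. Seated in the fine sieve, its origin is 25 mm above the fine sieve's.
- lid: Lid: flat steel disc 58 mm wide, its top 13 mm above the origin, with an upright black knob in its centre, 16 mm in diameter, from 13 to 43 mm above the origin, 0.08 kg. Foot, shoulder and origin as the pan's. Seated in the coarse sieve, its origin is 53 mm above the coarse sieve's.
- timer: Bystander, loose: pale lab timer, 62 x 68 x 22 mm, lying on the counter among the parts. Origin: centre of the underside. Not to be moved.
- stain_bottle: Bystander, loose: brown bottle with a white cap, 42 mm wide, 77 mm high, standing near the front edge of the left counter. Origin: centre of the underside. Not to be moved.
- sample_cup: Bystander, loose: clear cup with a red lid, 39 mm wide, 74 mm high, standing on the right counter. Origin: centre of the underside. Not to be moved.
Things that resemble listed ones, but are neither listed nor needed, are in the scene too. What is shaped like the lid but turquoise is not meant.

How it is judged:
On the way, in this order (a step that is already met when the one before it is completed fails the run):
1. the pan sits in the shaker's collar (horizontal distance between pan and shaker below 0.005 m and z of pan in the frame of shaker between 0.028 and 0.035 m and angle between pan's own z axis and vertical below 0.08 rad), for 0.2 s.
2. the low fine sieve sits in the pan (horizontal distance between fine_sieve and pan below 0.005 m and z of fine_sieve in the frame of pan between 0.033 and 0.04 m and angle between fine_sieve's own z axis and vertical below 0.08 rad), for 0.2 s.
3. the tall coarse sieve sits in the fine sieve (horizontal distance between coarse_sieve and fine_sieve below 0.005 m and z of coarse_sieve in the frame of fine_sieve between 0.021 and 0.028 m and angle between coarse_sieve's own z axis and vertical below 0.08 rad), for 0.2 s.
4. the lid sits in the coarse sieve (horizontal distance between lid and coarse_sieve below 0.005 m and z of lid in the frame of coarse_sieve between 0.049 and 0.056 m and angle between lid's own z axis and vertical below 0.08 rad), for 0.2 s.
At the end, for the whole second after the job is handed in: Pan in the shaker's collar, fine sieve on the pan, coarse sieve on the fine sieve, lid on the coarse sieve: each centred on the one below within 5 mm, fully seated (height from 4 mm below to 3 mm above its nominal seat), upright within 0.08 rad, and at rest (all of step 1 and all of step 2 and all of step 3 and all of step 4 and linear speed of each of pan, fine_sieve, coarse_sieve, lid below 0.02 m/s); the robot touches nothing.
It fails at once if the timer is pushed more than 30 mm or tipped over (distance of timer from where it was at the start of the episode above 0.03 m or angle between timer's own z axis and vertical above 0.5 rad).
It fails at once if the bottle is pushed more than 30 mm or tipped over (distance of stain_bottle from where it was at the start of the episode above 0.03 m or angle between stain_bottle's own z axis and vertical above 0.5 rad).
It fails at once if the sample cup is pushed more than 30 mm or tipped over (distance of sample_cup from where it was at the start of the episode above 0.03 m or angle between sample_cup's own z axis and vertical above 0.5 rad).
It also fails if it takes over 136 s, if anything falls off the work surface, if the arm or the gripper's body presses on something with over 40 N, if the wrist force passes 120 N, or if a joint passes its speed limit or range.

ROBOT

A 7-joint arm with a two-finger parallel gripper is mounted at the origin on a cart in front of the work surface, level with it; the furniture and walls round the work are solid. World frame = base frame: x ahead of the robot, y to its left, z up, the work surface at z = 0. Lengths are in m, angles in rad, forces in N, time in s.
With the tool pointing down it reaches from about 0.35 to 0.9 m from the base axis. Payload 8.1 kg.
Tool frame: the origin (TCP) lies on the centre line of the jaws, within the pads' length; the fingertips stand 14 mm ahead of it and the grasp point (between the pads) lies 5 mm behind it; z points along the fingers, y is the direction in which the jaws open and shut (so a half turn about z gives the same grasp; the last joint's range is limited). The gripper opens to 92 mm and grips with 3 to 60 N. Pads are 19 mm wide; open, the fingers measure 130 mm over their backs; the gripper's body (75 mm by 190 mm) begins 47 mm behind the grasp point.
Start: joints at [-1.262, 0.434, 0.025, 1.573, -0.012, 1.134, -0.075], TCP at [0.25, 0.573, 0.241] pointing down, gripper open.
Joint ranges: [-2.62, 2.62], [-0.44, 2.09], [-1.27, 1.32], [0.08, 2.57], [-1.32, 4.46], [0.12, 2], [-2.74, 2.74]. Speed limits (rad/s): [2.22, 2.22, 3.01, 3.01, 3.14, 3.14, 3.14].

INTERFACE

Orientations are given as a rotation vector (axis times angle).
In Python, from cell import arm, optics gives the robot as it stands.
- The arm moves only by the shell command python3 -m creep 'ROWS' [FORCE]. ROWS is JSON, a list of rows, each an object with "translation": the shift along the tool's x, y, z in m, a list of three; "rot": the turn, a rotation vector about the tool's x, y, z in degrees, a list of three; "jaw": the finger opening in m, from 0 to 0.0918. In form: [{"translation": [x, y, z], "rot": [wx, wy, wz], "jaw": jaw}, ...]. A call has 1 to 12 rows; each row shifts and turns the commanded pose from where the row before left it, along the tool's axes as they then stand; what a row does not reach is not made up. A row lasts 1/12 s, in which the tool goes at most 41.7 mm and 7.16 degrees, less where a joint would pass 70% of its speed; a pose out of reach is approached as far as the arm can. A call is refused whole if a number of a shift passes 0.0417 or a number of a turn 7.16, either way. A call with a gripper value outside its range is refused whole. The fingers move at their own pace and stop on an object; FORCE is the grip in N (left out, the last holds). Time passes only in rows, so rows that do not move let the fingers close. It gives the time, the measured TCP pose, the force and the opening at its end, in the units of the state.
- arm.observe(): the state, without advancing time (a new reading comes with each control period).
- optics.get_image(name): name is "scene" or "side" or "wrist"; returns the picture (480x640x3 uint8, red, green, blue); there is no depth.
- optics.camera_info(name): a dict with "fx", "fy", "cx", "cy" (pixels), "R" (3x3) and "t" (3): a world point X has camera coordinates R X + t. Camera axes: x right, y down, z forward; pixel columns grow to the right and rows downward; lengths in m; the calibration is good to about 2 mm. A picture is of the moment at which its call begins: read the wrist's pose just before it. camera_info takes no time and is no camera call; for the wrist camera it gives the pose at the moment of the call.
- arm.sign_off(): hands the job in, once; it reports no verdict.
Trained networks look in the newest picture that a camera, given by its name, has taken for a name from the list of things; names that differ only in an ending like _2 or _b are one class to them, and where a whole thing is asked for, a point or a joint stands for the part that bears it (a point fixed in the world has none). Each returns a list of dicts, best first, with "score" (0 to 1); they miss things now and then, are a little off and sometimes report something else, mostly with a low value. They report only what shows in the picture. A call takes as long as a camera call. They do not tell look-alikes from the thing itself.
- optics.boxes_of(camera, thing): "location" ([column, row] in pixels, amid what is visible of it).
- optics.pinpoint(camera, thing): "location" ([column, row] in pixels: a listed point, or the origin of a listed thing).
The state is a dict: "clock": time; "joints": joint angles; "dq": joint speeds; "joint_efforts": joint torques, N m; "position": TCP position; "ee_rot": TCP orientation; "force": force on the tool from outside, world axes, zero at the start; "ft_torque": the same for the moment, N m; "width": opening from 0.0 (shut) to 1.0 (fully open).
Only numpy, scipy, OpenCV 4.12 (cv2) and the standard library are available. Lean on these libraries where they do the work, as an engineer would, in place of code of your own. Each camera call takes 0.05 s, during which the arm holds its last target.

## Working session

There is one attempt and no reset: what is moved stays moved. The work goes in short steps, Python scripts to look and compute and a shell command to move; the robot and the scene stay as the last step left them, time stands still between calls to the robot, and variables do not carry over. Pictures are saved under pics/ and viewed, and the job is handed in when it is done.

```bash
ls; mkdir -p pics; python3 - <<'E'
from cell import arm, optics
import cv2
print(arm.observe())
for n in ["scene","side","wrist"]:
    im=optics.get_image(n); cv2.imwrite(f"pics/a_{n}.png",im[:,:,::-1])
    i=optics.camera_info(n); print(n,i)
    if n!="x":
        for t in ["shaker","pan","fine_sieve","coarse_sieve","lid","timer","stain_bottle","sample_cup"]:
            print(t,[(round(d["score"],2),[round(v) for v in d["location"]]) for d in optics.pinpoint(n,t)])
print(arm.observe()["clock"])
E
```

```text
pics
{'clock': 0.0, 'joints': array([-1.26156628,  0.435172  ,  0.02501439,  1.57407691, -0.01160492,
        1.13401366, -0.07512194]), 'dq': array([-1.06733772e-03,  7.19517460e-04,  1.07557449e-03,  9.00564442e-04,
        1.07718506e-04, -1.85965458e-03, -2.44034677e-05]), 'joint_efforts': array([-8.24408744e-04, -6.67849660e+01,  9.84695926e-01, -3.14462650e+01,
       -6.05449104e-02,  4.28938901e-02,  1.88420777e-04]), 'position': array([0.25005685, 0.57227049, 0.23998493]), 'ee_rot': array([-6.42507506e-01, -3.07502198e+00,  2.38116984e-03]), 'force': array([-0.38803211, -0.2135876 ,  0.08385233]), 'ft_torque': array([ 0.00619654,  0.0415507 , -0.00468677]), 'width': 0.9992469833410307}
scene {'fx': 552.7446258708098, 'fy': 552.7446258708098, 'cx': 322.14440458759447, 'cy': 230.1830990637586, 'R': array([[-0.60525533, -0.79596081,  0.01060109],
       [-0.55914075,  0.41562097, -0.71737078],
       [ 0.56659299, -0.44011998, -0.69661093]]), 't': array([0.19949269, 0.29174853, 1.245838  ])}
shaker [(0.93, [168, 306])]
pan []
fine_sieve []
coarse_sieve [(0.94, [229, 279])]
lid 
[... 470 characters left out ...]
[417, 324])]
fine_sieve [(0.58, [391, 285])]
coarse_sieve [(0.74, [288, 188]), (0.53, [301, 206]), (0.46, [320, 186])]
lid [(0.55, [238, 202]), (0.46, [321, 187])]
timer [(0.53, [332, 209])]
stain_bottle [(0.49, [266, 202])]
sample_cup [(0.76, [399, 373])]
wrist {'fx': 381.3558560065578, 'fy': 381.3558560065578, 'cx': 317.257282661767, 'cy': 235.3141186062694, 'R': array([[ 4.00195895e-01,  9.16429439e-01,  5.73249288e-04],
       [ 8.84123327e-01, -3.86252600e-01,  2.62935109e-01],
       [ 2.41182894e-01, -1.04718728e-01, -9.64813350e-01]]), 't': array([-0.62617667, -0.03345075,  0.39008795])}
shaker []
pan []
fine_sieve []
coarse_sieve []
lid []
timer []
stain_bottle []
sample_cup []
1.35
```

View pics/a_scene.png

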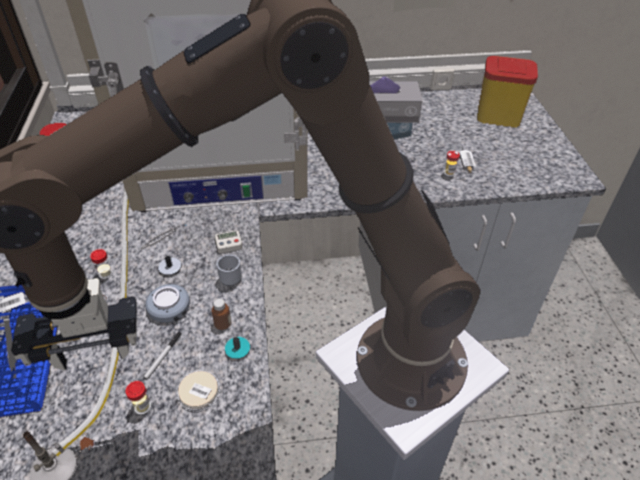

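View pics/a_side.png

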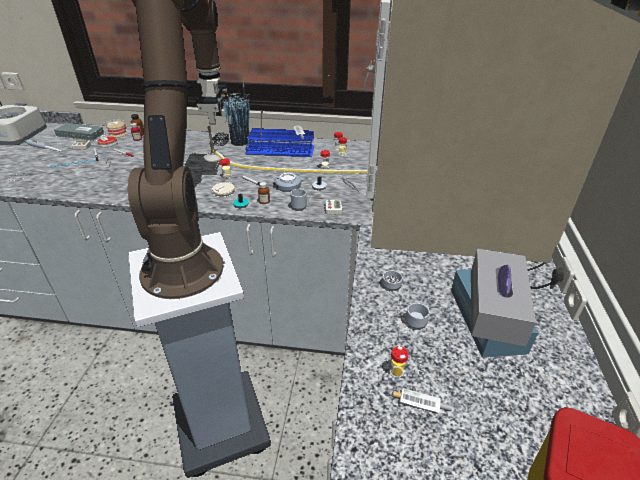

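View pics/a_wrist.png

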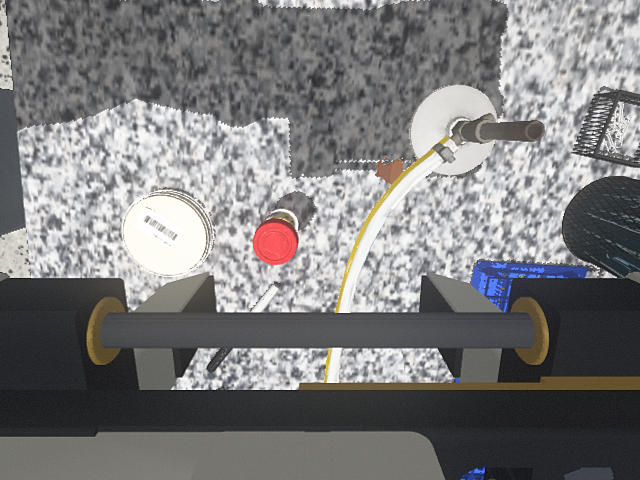

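The left counter has the shaker at scene (168,303), the lid at (169,267), a drum at (229,272), the timer at (230,240), the bottle at (221,315) and a turquoise look-alike lid at (237,347). In the side view, two cups stand on the right counter at (391,280) and (417,315), with the sample cup at (399,362). Next I'll zoom in and localize them.

```bash
cat > h.py <<'E'
from cell import arm, optics
import numpy as np, cv2
from scipy.spatial.transform import Rotation as Rn
def p2w(info,u,v,z):
    R=np.array(info["R"]);t=np.array(info["t"])
    c=-R.T@t; d=R.T@np.array([(u-info["cx"])/info["fx"],(v-info["cy"])/info["fy"],1])
    return c+d*(z-c[2])/d[2]
def w2p(info,X):
    q=np.array(info["R"])@np.array(X)+np.array(info["t"]); return np.array([info["fx"]*q[0]/q[2]+info["cx"],info["fy"]*q[1]/q[2]+info["cy"]])
def crop(im,u0,v0,u1,v1,k,name):
    cv2.imwrite("pics/"+name,cv2.resize(im[v0:v1,u0:u1],None,fx=k,fy=k,interpolation=cv2.INTER_CUBIC))
E
python3 - <<'E'
from h import *
a=cv2.imread("pics/a_scene.png");b=cv2.imread("pics/a_side.png")
A=a[220:370,120:280];B=b[250:400,350:470];C=b[165:225,220:360]
cv2.imwrite("pics/z1.png",cv2.resize(A,None,fx=4,fy=4,interpolation=2)[:600,:640])
cv2.imwrite("pics/z2.png",cv2.resize(B,None,fx=4,fy=4,interpolation=2))
cv2.imwrite("pics/z3.png",cv2.resize(C,None,fx=5,fy=5,interpolation=2))
i=optics.camera_info("scene");s=optics.camera_info("side")
for n,c,u,v,z in [("shaker",i,168,299,.041),("drum",i,229,263,.054),("lid",i,169,268,.01),("timer",i,229,240,.02),("bottle",i,220,320,.03),("teal",i,237,350,.01),
 ("drum_s",s,298,192,.05),("fine",s,391,275,.034),("pan",s,417,308,.046),("cup",s,399,353,.07)]:
    print(n,p2w(c,u,v,z).round(3))
E
```

```text
shaker [0.451 0.368 0.041]
drum [0.454 0.198 0.054]
lid [0.568 0.314 0.01 ]
timer [0.555 0.143 0.02 ]
bottle [0.331 0.297 0.03 ]
teal [0.25  0.302 0.01 ]
drum_s [0.457 0.221 0.05 ]
fine [ 0.558 -0.293  0.034]
pan [ 0.549 -0.444  0.046]
cup [ 0.419 -0.569  0.07 ]
```

View pics/z1.png

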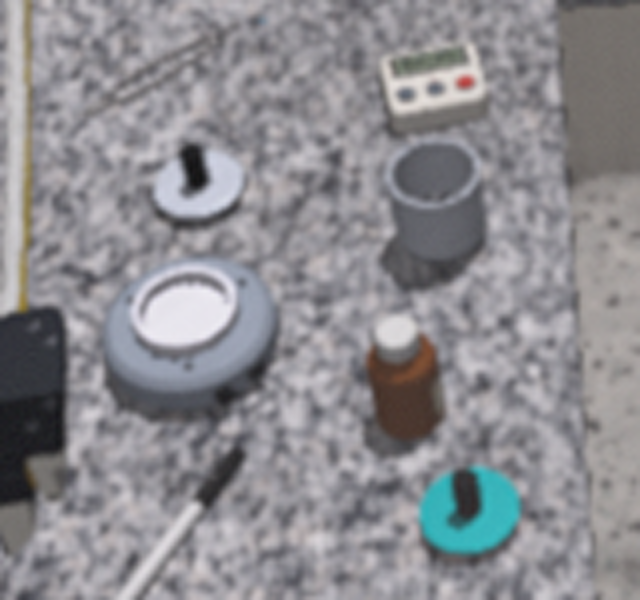

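View pics/z2.png

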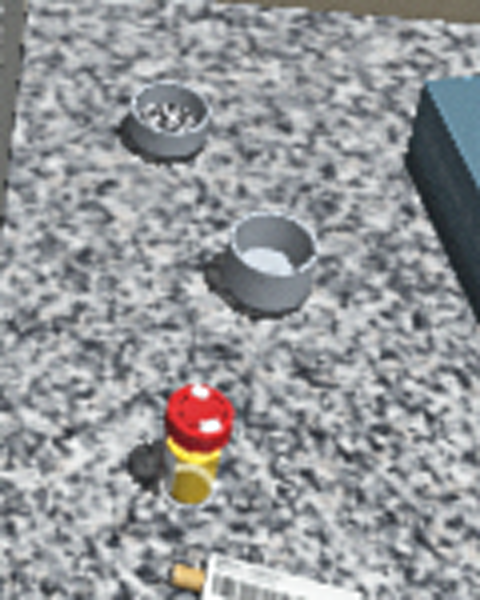

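View pics/z3.png

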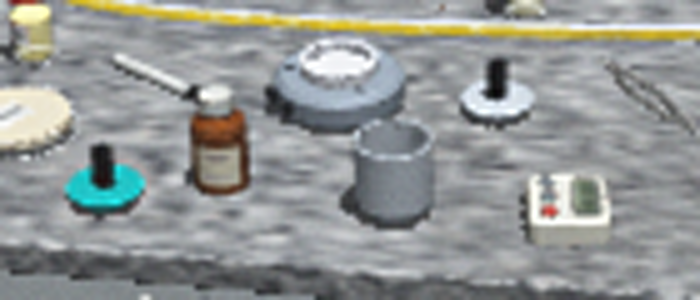

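```bash
python3 - <<'E'
from h import *
i=optics.camera_info("scene");s=optics.camera_info("side")
for n,c,u,v,z in [("incR_front",s,372,247,.0),("incR_b",s,555,262,.0),("inc L f",i,135,208,0.0),("inc R f",i,306,197,0),("cornerL",i,263,260,0),("cornerR",s,350,256,0),("box",s,455,300,0.05),("boxfront",s,487,355,0)]:
    print(n,p2w(c,u,v,z).round(3))
w=optics.camera_info("wrist");print(-np.array(w["R"]).T@w["t"])
E
```

```text
incR_front [ 0.59  -0.117  0.   ]
incR_b [ 1.087 -0.401  0.   ]
inc L f [0.849 0.286 0.   ]
inc R f [ 0.594 -0.141  0.   ]
cornerL [0.456 0.1   0.   ]
cornerR [ 0.504 -0.132  0.   ]
box [ 0.657 -0.46   0.05 ]
boxfront [ 0.654 -0.612  0.   ]
[0.18608597 0.60177699 0.38550588]
```

```bash
python3 -m creep '[{"translation":[-0.036,-0.0105,-0.005],"rot":[0,0,0],"jaw":0.0918},{"translation":[-0.036,-0.0105,-0.005],"rot":[0,0,0],"jaw":0.0918},{"translation":[-0.036,-0.0105,-0.005],"rot":[0,0,0],"jaw":0.0918},{"translation":[-0.036,-0.0105,-0.005],"rot":[0,0,0],"jaw":0.0918},{"translation":[-0.036,-0.0105,-0.005],"rot":[0,0,0],"jaw":0.0918},{"translation":[-0.036,-0.0105,-0.005],"rot":[0,0,0],"jaw":0.0918},{"translation":[-0.036,-0.0105,-0.005],"rot":[0,0,0],"jaw":0.0918},{"translation":[-0.036,-0.0105,-0.005],"rot":[0,0,0],"jaw":0.0918},{"translation":[-0.036,-0.0105,-0.005],"rot":[0,0,0],"jaw":0.0918},{"translation":[-0.036,-0.0105,-0.005],"rot":[0,0,0],"jaw":0.0918},{"translation":[0,0,0],"rot":[0,0,0],"jaw":0.0918},{"translation":[0,0,0],"rot":[0,0,0],"jaw":0.0918}]' 25
cat > look.py <<'E'
import sys
from h import *
def look(name,things=()):
    s=arm.observe(); w=optics.camera_info("wrist"); im=optics.get_image("wrist")
    cv2.imwrite(f"pics/{name}.png",im[:,:,::-1])
    R=Rn.from_rotvec(s["ee_rot"]).as_matrix()
    print("clk",round(s["clock"],2),"pos",s["position"].round(4),"toolx",R[:,0].round(3),"tooly",R[:,1].round(3),"w",round(s["width"],3),"F",s["force"].round(1),"j",s["joints"].round(2))
    for t in things:
        for d in optics.pinpoint("wrist",t):
            if d["score"]>.3: print(t,round(d["score"],2),np.round(d["location"],1),p2w(w,*d["location"],0.0).round(4))
    np.save(f"pics/{name}.npy",{k:np.array(v) for k,v in w.items()},allow_pickle=True)
    return im,w
if __name__=="__main__": look(sys.argv[1],sys.argv[2:])
E
python3 look.py b1 shaker coarse_sieve lid
```

```text
clock: 2.35
position: [0.5403, 0.3298, 0.291]
ee_rot: [0.65, 3.072, -0.0]
force: [-0.4, 0.7, -0.5]
width: 1.002
clk 2.35 pos [0.5403 0.3298 0.291 ] toolx [-0.914  0.405 -0.001] tooly [ 0.405  0.914 -0.   ] w 1.002 F [-0.4  0.7 -0.5] j [-0.73  0.41  0.14  1.49 -0.06  1.25  0.57]
shaker 0.6 [325.7 113.5] [0.4633 0.3752 0.    ]
coarse_sieve 0.79 [179.6 167.1] [0.4494 0.2013 0.    ]
lid 0.76 [314.7 228.1] [0.5761 0.3119 0.    ]
lid 0.58 [324.9 116.8] [0.4661 0.373  0.    ]
```

View pics/b1.png

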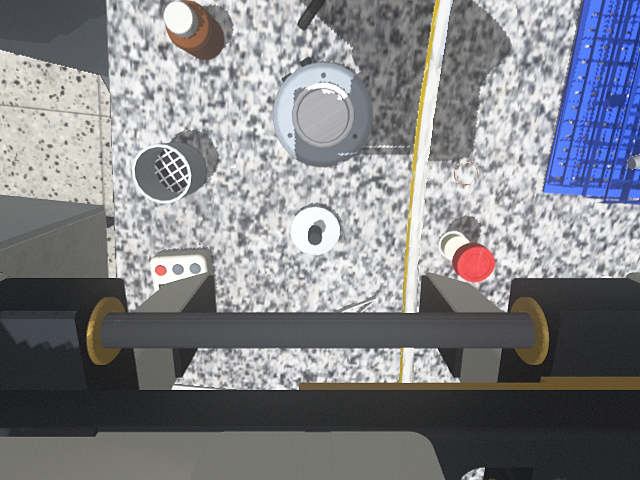

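The view shows the collar at about (324,115), the coarse sieve's rim at (163,174) with wide mesh, the lid disc at (315,230), the timer at (180,265) and the bottle at (195,30).

```bash
python3 - <<'E'
from h import *
w=np.load("pics/b1.npy",allow_pickle=True).item()
im=cv2.imread("pics/b1.png")
for n,u,v,z,r in [("shaker",323.5,114.5,.041,.031),("coarse",163,174,.062,.029),("lid",315.5,230,.013,.029),("bottlecap",181,18,.077,.015),("timer",182,270,.022,.02)]:
    X=p2w(w,u,v,z); print(n,X.round(4))
    for a in np.linspace(0,6.28,60):
        p=w2p(w,X+r*np.array([np.cos(a),np.sin(a),0])); cv2.circle(im,tuple(np.round(p).astype(int)),0,(0,0,255),-1)
cv2.imwrite("pics/b1o.png",cv2.resize(im[0:290,110:400],None,fx=2,fy=2,interpolation=0))
E
```

```text
shaker [0.4645 0.3713 0.041 ]
coarse [0.4525 0.2058 0.062 ]
lid [0.5755 0.3132 0.013 ]
bottlecap [0.3458 0.2915 0.077 ]
timer [0.5546 0.1541 0.022 ]
```

View pics/b1o.png

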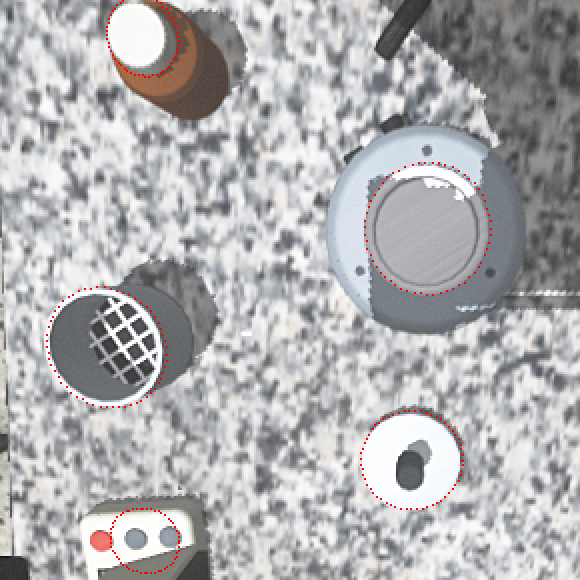

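```bash
python3 -m creep '[{"translation":[-0.0018,-0.0369,0],"rot":[0,0,0],"jaw":0.0918},{"translation":[-0.0018,-0.0369,0],"rot":[0,0,0],"jaw":0.0918},{"translation":[-0.0018,-0.0369,0],"rot":[0,0,0],"jaw":0.0918},{"translation":[-0.0018,-0.0369,0],"rot":[0,0,0],"jaw":0.0918},{"translation":[-0.0018,-0.0369,0],"rot":[0,0,0],"jaw":0.0918},{"translation":[-0.0018,-0.0369,0],"rot":[0,0,0],"jaw":0.0918},{"translation":[-0.0018,-0.0369,0],"rot":[0,0,0],"jaw":0.0918},{"translation":[-0.0018,-0.0369,0],"rot":[0,0,0],"jaw":0.0918},{"translation":[-0.0018,-0.0369,0],"rot":[0,0,0],"jaw":0.0918}]' 25
python3 look.py b2 
```

```text
clock: 3.3
position: [0.4187, 0.0213, 0.2908]
ee_rot: [0.638, 3.076, 0.001]
force: [0.7, -0.6, 0.5]
width: 0.998
clk 3.3 pos [0.4187 0.0213 0.2908] toolx [-0.917  0.398 -0.   ] tooly [0.398 0.917 0.001] w 0.998 F [ 0.7 -0.6  0.5] j [-0.43  0.04  0.26  1.98 -0.01  1.13  1.  ]
```

View pics/b2.png

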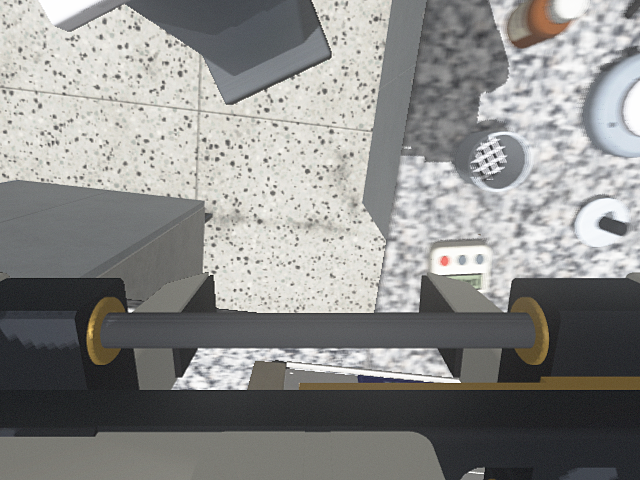

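The view shows the floor gap ahead, the incubator base below centre, and a clear way forward.

```bash
python3 -m creep '[{"translation":[-0.0194,-0.0315,0],"rot":[0,0,0],"jaw":0.0918},{"translation":[-0.0194,-0.0315,0],"rot":[0,0,0],"jaw":0.0918},{"translation":[-0.0194,-0.0315,0],"rot":[0,0,0],"jaw":0.0918},{"translation":[-0.0194,-0.0315,0],"rot":[0,0,0],"jaw":0.0918},{"translation":[-0.0194,-0.0315,0],"rot":[0,0,0],"jaw":0.0918},{"translation":[-0.0194,-0.0315,0],"rot":[0,0,0],"jaw":0.0918},{"translation":[-0.0265,-0.0229,0],"rot":[0,0,0],"jaw":0.0918},{"translation":[-0.0265,-0.0229,0],"rot":[0,0,0],"jaw":0.0918},{"translation":[-0.0265,-0.0229,0],"rot":[0,0,0],"jaw":0.0918},{"translation":[-0.0265,-0.0229,0],"rot":[0,0,0],"jaw":0.0918},{"translation":[-0.0265,-0.0229,0],"rot":[0,0,0],"jaw":0.0918},{"translation":[-0.0265,-0.0229,0],"rot":[0,0,0],"jaw":0.0918}]' 25
python3 -m creep '[{"translation":[0,0,0],"rot":[0,0,0],"jaw":0.0918}]'
python3 look.py b3 pan fine_sieve
```

```text
clock: 4.35
position: [0.5434, -0.3874, 0.2903]
ee_rot: [-0.638, -3.076, -0.002]
force: [0.9, 0.5, 0.2]
width: 1.0
clock: 4.43
position: [0.543, -0.3919, 0.289]
ee_rot: [-0.645, -3.074, 0.005]
force: [-2.1, 1.2, -0.5]
width: 0.999
clk 4.43 pos [ 0.543  -0.3919  0.289 ] toolx [-0.916  0.402  0.001] tooly [ 0.402  0.916 -0.003] w 0.999 F [-2.1  1.2 -0.5] j [ 0.21  0.51  0.54  1.41 -0.26  1.29  1.92]
pan 0.85 [273.7 221.4] [ 0.551  -0.4507  0.    ]
fine_sieve 0.76 [401.7 176. ] [ 0.5614 -0.2955  0.    ]
```

View pics/b3.png

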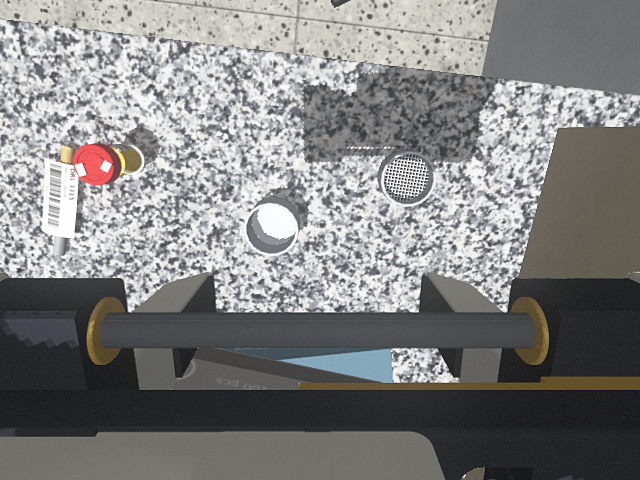

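The view shows the pan at (272,226), the fine sieve at (407,180) with close mesh, the sample cup at (98,163), and the box edge near row 348.

```bash
python3 - <<'E'
from h import *
w=np.load("pics/b3.npy",allow_pickle=True).item()
s=optics.camera_info("side")
im=cv2.imread("pics/b3.png")
for n,u,v,z,r in [("pan",272,226,.046,.029),("fine",407.5,179.5,.034,.029),("cup",97,164,.074,.02)]:
    X=p2w(w,u,v,z); print(n,X.round(4))
    for a in np.linspace(0,6.28,60):
        p=w2p(w,X+r*np.array([np.cos(a),np.sin(a),0])); cv2.circle(im,tuple(np.round(p).astype(int)),0,(0,0,255),-1)
cv2.imwrite("pics/b3o.png",cv2.resize(im[120:300,220:460],None,fx=3,fy=3,interpolation=0))
for z in (0,.05,.1,.15): print(z,p2w(w,208,347,z).round(3),p2w(w,390,347,z).round(3), "side", p2w(s,474,330,z).round(3),p2w(s,455,290,z).round(3))
E
```

```text
pan [ 0.5471 -0.4451  0.046 ]
fine [ 0.5608 -0.2965  0.034 ]
cup [ 0.423 -0.563  0.074]
0 [ 0.667 -0.599  0.   ] [ 0.76  -0.385  0.   ] side [ 0.675 -0.533  0.   ] [ 0.72  -0.388 -0.   ]
0.05 [ 0.645 -0.572  0.05 ] [ 0.728 -0.382  0.05 ] side [ 0.638 -0.565  0.05 ] [ 0.68  -0.428  0.05 ]
0.1 [ 0.623 -0.544  0.1  ] [ 0.695 -0.38   0.1  ] side [ 0.6   -0.597  0.1  ] [ 0.64  -0.468  0.1  ]
0.15 [ 0.602 -0.517  0.15 ] [ 0.663 -0.377  0.15 ] side [ 0.562 -0.629  0.15 ] [ 0.6   -0.508  0.15 ]
```

View pics/b3o.png

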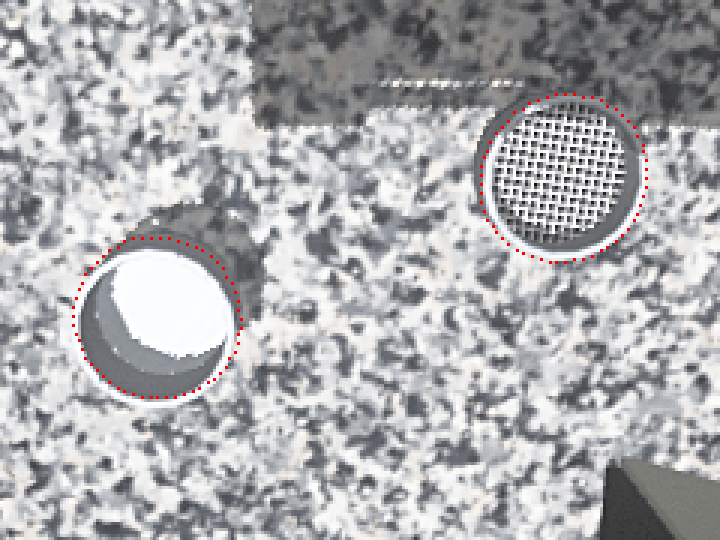

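```bash
python3 -m creep '[{"translation":[-0.0039,-0.0067,0.027],"rot":[0,0,0],"jaw":0.0918},{"translation":[-0.0039,-0.0067,0.027],"rot":[0,0,0],"jaw":0.0918},{"translation":[-0.0039,-0.0067,0.027],"rot":[0,0,0],"jaw":0.0918},{"translation":[-0.0039,-0.0067,0.027],"rot":[0,0,0],"jaw":0.0918},{"translation":[-0.0039,-0.0067,0.027],"rot":[0,0,0],"jaw":0.0918},{"translation":[-0.0039,-0.0067,0.027],"rot":[0,0,0],"jaw":0.0918},{"translation":[-0.0039,-0.0067,0.027],"rot":[0,0,0],"jaw":0.0918},{"translation":[0,0,0],"rot":[0,0,0],"jaw":0.0918},{"translation":[0,0,0],"rot":[0,0,0],"jaw":0.0918}]' 25
python3 look.py b4 pan
```

```text
clock: 5.33
position: [0.5478, -0.4395, 0.1011]
ee_rot: [-0.64, -3.073, -0.003]
force: [0.9, -0.8, -0.4]
width: 1.001
clk 5.33 pos [ 0.5478 -0.4395  0.1011] toolx [-0.917  0.399  0.003] tooly [0.399 0.917 0.001] w 1.001 F [ 0.9 -0.8 -0.4] j [ 0.33  0.72  0.46  1.53 -0.36  0.98  2.05]
pan 0.95 [301.2 250. ] [ 0.5501 -0.4509  0.    ]
```

View pics/b4.png

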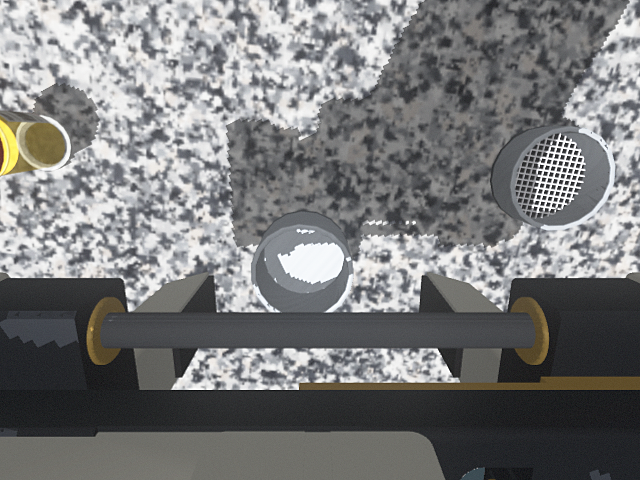

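```bash
python3 - <<'E'
from h import *
w=np.load("pics/b4.npy",allow_pickle=True).item()
im=cv2.imread("pics/b4.png")
X0=p2w(w,302,265,.046);print(X0)
for X in [X0]:
    for a in np.linspace(0,6.28,90):
        p=w2p(w,X+.029*np.array([np.cos(a),np.sin(a),0])); cv2.circle(im,tuple(np.round(p).astype(int)),0,(0,0,255),-1)
cv2.imwrite("pics/b4o.png",cv2.resize(im[180:340,200:400],None,fx=3,fy=3,interpolation=0))
E
```

```text
[ 0.54583035 -0.44659867  0.046     ]
```

View pics/b4o.png

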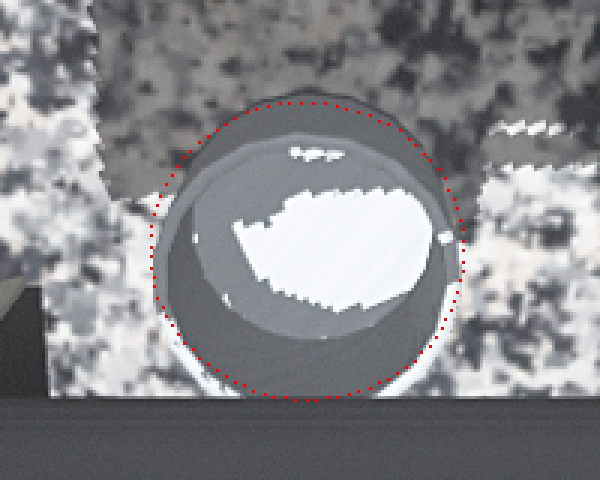

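```bash
python3 -m creep '[{"translation":[-0.003,-0.0075,0.0],"rot":[0,0,0],"jaw":0.0918},{"translation":[0,0,0.018],"rot":[0,0,0],"jaw":0.0918},{"translation":[0,0,0.018],"rot":[0,0,0],"jaw":0.0918},{"translation":[0,0,0.018],"rot":[0,0,0],"jaw":0.0918},{"translation":[0,0,0.018],"rot":[0,0,0],"jaw":0.0918},{"translation":[0,0,0],"rot":[0,0,0],"jaw":0.0918},{"translation":[0,0,0],"rot":[0,0,0],"jaw":0.05},{"translation":[0,0,0],"rot":[0,0,0],"jaw":0.05},{"translation":[0,0,0],"rot":[0,0,0],"jaw":0.05},{"translation":[0,0,0],"rot":[0,0,0],"jaw":0.05},{"translation":[0,0,0],"rot":[0,0,0],"jaw":0.05},{"translation":[0,0,0],"rot":[0,0,0],"jaw":0.05}]' 20
python3 -m creep '[{"translation":[0,0,0],"rot":[0,0,0],"jaw":0.05},{"translation":[0,0,0],"rot":[0,0,0],"jaw":0.05},{"translation":[0,0,0],"rot":[0,0,0],"jaw":0.05}]'
python3 look.py b5 pan
```

```text
clock: 6.43
position: [0.548, -0.4498, 0.0304]
ee_rot: [0.642, 3.074, -0.0]
force: [0.8, 0.3, 6.8]
width: 0.617
clock: 6.68
position: [0.548, -0.4499, 0.0305]
ee_rot: [0.642, 3.074, -0.0]
force: [0.3, 1.5, 6.1]
width: 0.617
clk 6.68 pos [ 0.548  -0.4499  0.0305] toolx [-0.916  0.4   -0.001] tooly [0.4   0.916 0.   ] w 0.617 F [0.3 1.5 6.1] j [ 0.36  0.8   0.42  1.56 -0.4   0.87  2.09]
pan 0.67 [314.7 286.4] [ 0.5512 -0.4515  0.    ]
```

View pics/b5.png

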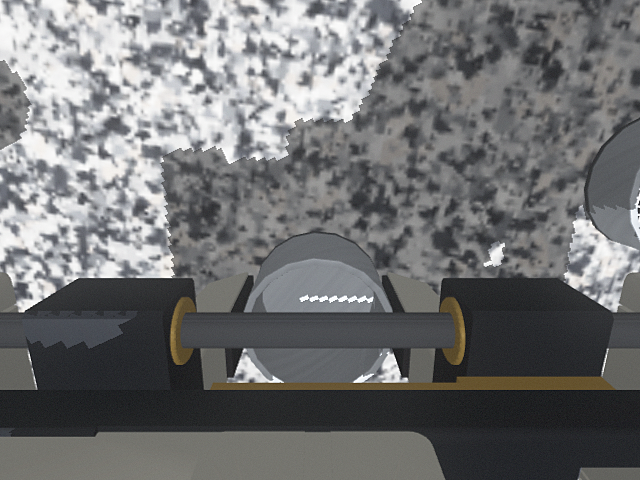

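```bash
python3 -m creep '[{"translation":[0,0,-0.01],"rot":[0,0,0],"jaw":0.05},{"translation":[0,0,-0.02],"rot":[0,0,0],"jaw":0.05},{"translation":[0,0,-0.03],"rot":[0,0,0],"jaw":0.05},{"translation":[0,0,-0.035],"rot":[0,0,0],"jaw":0.05},{"translation":[0,0,-0.035],"rot":[0,0,0],"jaw":0.05},{"translation":[0,0,-0.035],"rot":[0,0,0],"jaw":0.05},{"translation":[0,0,-0.035],"rot":[0,0,0],"jaw":0.05},{"translation":[0,0,-0.02],"rot":[0,0,0],"jaw":0.05},{"translation":[0,0,0],"rot":[0,0,0],"jaw":0.05}]'
python3 look.py b6 pan
```

```text
clock: 7.53
position: [0.5488, -0.4517, 0.2562]
ee_rot: [0.641, 3.068, -0.006]
force: [0.3, -0.6, 1.0]
width: 0.62
clk 7.53 pos [ 0.5488 -0.4517  0.2562] toolx [-0.916  0.401 -0.008] tooly [ 0.401  0.916 -0.002] w 0.62 F [ 0.3 -0.6  1. ] j [ 0.31  0.6   0.52  1.35 -0.3   1.27  2.01]
pan 0.62 [316.8 287.5] [ 0.6428 -0.4927  0.    ]
```

View pics/b6.png

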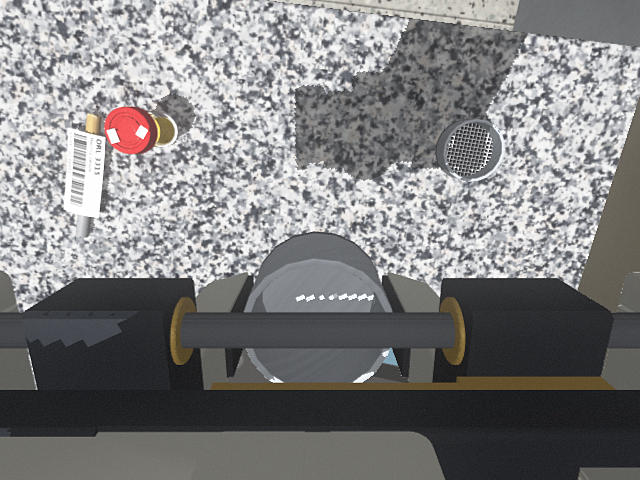

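```bash
python3 -m creep '[{"translation":[0.024,0.0239,-0.0045],"rot":[0,0,0],"jaw":0.05},{"translation":[0.024,0.0239,-0.0045],"rot":[0,0,0],"jaw":0.05},{"translation":[0.024,0.0239,-0.0045],"rot":[0,0,0],"jaw":0.05},{"translation":[0.024,0.0239,-0.0045],"rot":[0,0,0],"jaw":0.05},{"translation":[0.024,0.0239,-0.0045],"rot":[0,0,0],"jaw":0.05},{"translation":[0.024,0.0239,-0.0045],"rot":[0,0,0],"jaw":0.05},{"translation":[0.024,0.0239,-0.0045],"rot":[0,0,0],"jaw":0.05},{"translation":[0.024,0.0239,-0.0045],"rot":[0,0,0],"jaw":0.05},{"translation":[0.0193,0.0316,0],"rot":[0,0,0],"jaw":0.05},{"translation":[0.0193,0.0316,0],"rot":[0,0,0],"jaw":0.05},{"translation":[0.0193,0.0316,0],"rot":[0,0,0],"jaw":0.05},{"translation":[0.0193,0.0316,0],"rot":[0,0,0],"jaw":0.05}]'
python3 -m creep '[{"translation":[0.0193,0.0316,0],"rot":[0,0,0],"jaw":0.05},{"translation":[0.0193,0.0316,0],"rot":[0,0,0],"jaw":0.05},{"translation":[0.01,0.034,0],"rot":[0,0,0],"jaw":0.05},{"translation":[0.01,0.034,0],"rot":[0,0,0],"jaw":0.05},{"translation":[0.01,0.034,0],"rot":[0,0,0],"jaw":0.05},{"translation":[0.01,0.034,0],"rot":[0,0,0],"jaw":0.05},{"translation":[0.01,0.034,0],"rot":[0,0,0],"jaw":0.05},{"translation":[0.01,0.034,0],"rot":[0,0,0],"jaw":0.05},{"translation":[0.01,0.034,0],"rot":[0,0,0],"jaw":0.05},{"translation":[0.01,0.034,0],"rot":[0,0,0],"jaw":0.05},{"translation":[0.01,0.034,0],"rot":[0,0,0],"jaw":0.05},{"translation":[0.01,0.034,0],"rot":[0,0,0],"jaw":0.05}]'
python3 -m creep '[{"translation":[0,0,0],"rot":[0,0,0],"jaw":0.05},{"translation":[0,0,0],"rot":[0,0,0],"jaw":0.05}]'
python3 look.py b7 shaker
```

```text
clock: 8.63
position: [0.4263, -0.0492, 0.2845]
ee_rot: [-0.642, -3.073, 0.001]
force: [1.7, 0.6, -0.4]
width: 0.619
clock: 9.63
position: [0.4615, 0.3752, 0.2838]
ee_rot: [-0.642, -3.073, 0.004]
force: [0.4, 0.6, -0.7]
width: 0.622
clock: 9.8
position: [0.4609, 0.3757, 0.2832]
ee_rot: [-0.636, -3.074, 0.005]
force: [0.8, -0.4, -0.2]
width: 0.62
clk 9.8 pos [0.4609 0.3757 0.2832] toolx [-0.918  0.397  0.002] tooly [ 0.397  0.918 -0.004] w 0.62 F [ 0.8 -0.4 -0.2] j [-0.85  0.36  0.1   1.59 -0.04  1.2   0.43]
shaker 0.6 [317.2 201. ] [0.4659 0.3737 0.    ]
```

View pics/b7.png

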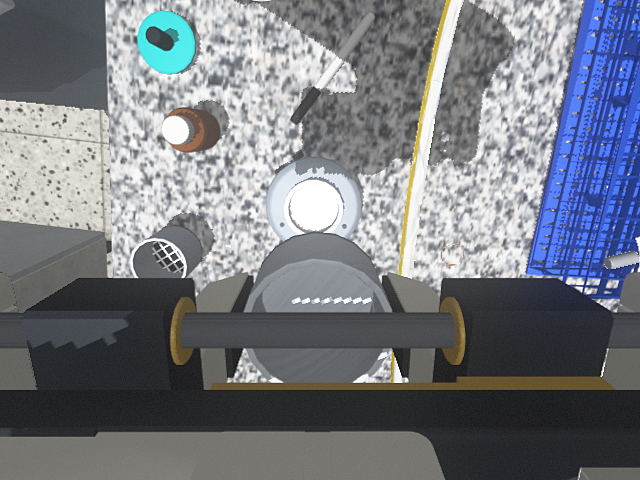

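```bash
python3 - <<'E'
from h import *
w=np.load("pics/b7.npy",allow_pickle=True).item()
im=cv2.imread("pics/b7.png")
S=p2w(w,314.5,207,.041);print(S)
T=np.array([.4609,.3757,.2832])
def ring(X,r,c):
    for a in np.linspace(0,6.28,120):
        p=w2p(w,X+r*np.array([np.cos(a),np.sin(a),0])); cv2.circle(im,tuple(np.round(p).astype(int)),0,c,-1)
ring(S,.031,(0,0,255)); ring(T+[0,0,.0155],.029,(0,0,255)); ring(T+[0,0,.0155],.026,(0,255,0))
cv2.imwrite("pics/b7o.png",cv2.resize(im[150:400,210:430],None,fx=2.4,fy=2.4,interpolation=0))
E
```

```text
[0.46391944 0.37160625 0.041     ]
```

View pics/b7o.png

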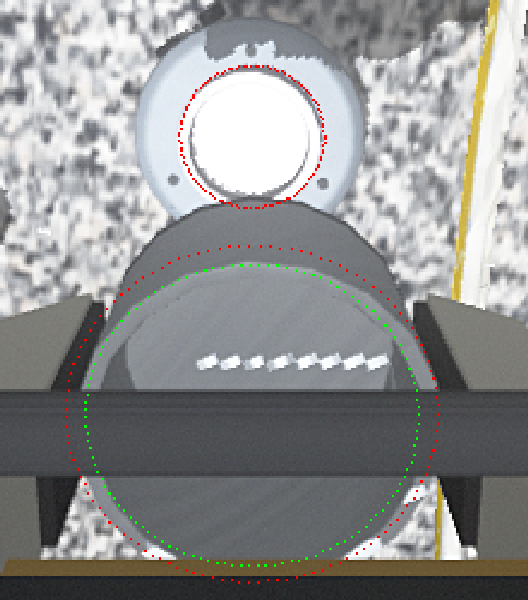

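```bash
python3 -m creep '[{"translation":[-0.0047,-0.0025,0.02],"rot":[0,0,0],"jaw":0.05},{"translation":[0,0,0.03],"rot":[0,0,0],"jaw":0.05},{"translation":[0,0,0.03],"rot":[0,0,0],"jaw":0.05},{"translation":[0,0,0.03],"rot":[0,0,0],"jaw":0.05},{"translation":[0,0,0.03],"rot":[0,0,0],"jaw":0.05},{"translation":[0,0,0.03],"rot":[0,0,0],"jaw":0.05},{"translation":[0,0,0.02],"rot":[0,0,0],"jaw":0.05},{"translation":[0,0,0.008],"rot":[0,0,0],"jaw":0.05},{"translation":[0,0,0],"rot":[0,0,0],"jaw":0.05},{"translation":[0,0,0],"rot":[0,0,0],"jaw":0.05}]'
python3 - <<'E'
from h import *
s=arm.observe();print(s["position"].round(4),s["force"].round(1))
a=optics.get_image("scene")[:,:,::-1];b=optics.get_image("side")[:,:,::-1]
crop(a,110,220,290,360,4,"c1.png");crop(b,240,150,360,220,5,"c2.png")
E
```

```text
clock: 10.73
position: [0.4663, 0.3692, 0.0884]
ee_rot: [0.644, 3.075, -0.0]
force: [0.8, 0.2, 0.4]
width: 0.621
[0.4663 0.3692 0.0884] [0.8 0.2 0.4]
```

View pics/c1.png

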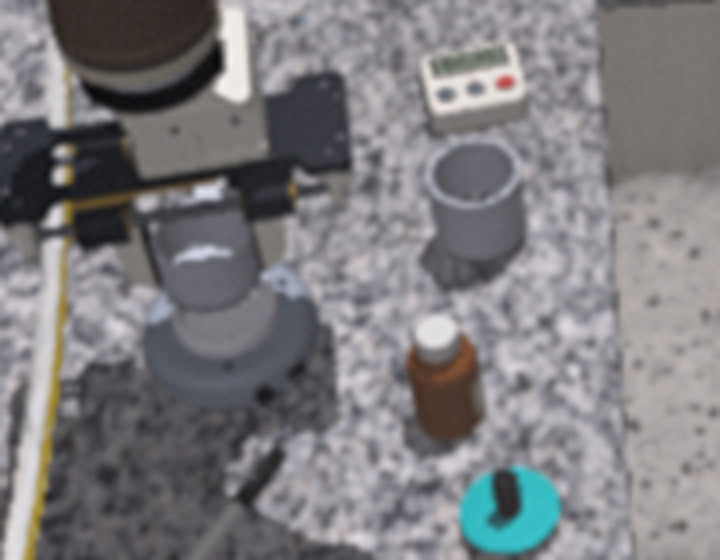

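View pics/c2.png

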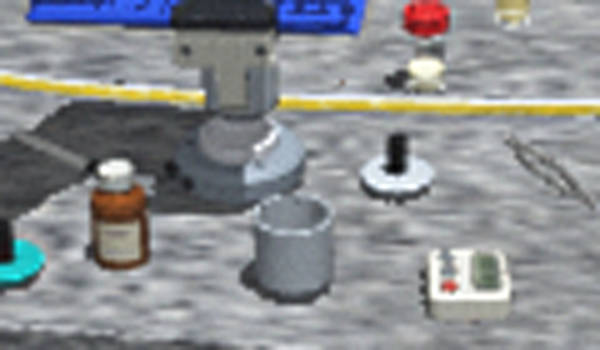

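```bash
python3 -m creep '[{"translation":[0.0025,0.001,0.004],"rot":[0,0,0],"jaw":0.05},{"translation":[0,0,0.005],"rot":[0,0,0],"jaw":0.05},{"translation":[0,0,0.005],"rot":[0,0,0],"jaw":0.05},{"translation":[0,0,0.005],"rot":[0,0,0],"jaw":0.05},{"translation":[0,0,0],"rot":[0,0,0],"jaw":0.05}]'
python3 -m creep '[{"translation":[0,0,0.003],"rot":[0,0,0],"jaw":0.05},{"translation":[0,0,0.003],"rot":[0,0,0],"jaw":0.05},{"translation":[0,0,0],"rot":[0,0,0],"jaw":0.05}]'
```

```text
clock: 11.25
position: [0.4633, 0.3713, 0.0675]
ee_rot: [-0.642, -3.074, 0.002]
force: [0.4, -0.0, -0.3]
width: 0.621
clock: 11.5
position: [0.4638, 0.3709, 0.0624]
ee_rot: [-0.643, -3.075, 0.002]
force: [-0.6, -1.9, -1.1]
width: 0.62
```

```bash
python3 -m creep '[{"translation":[0,0,0.002],"rot":[0,0,0],"jaw":0.05},{"translation":[0,0,0],"rot":[0,0,0],"jaw":0.05}]'
python3 -m creep '[{"translation":[0,0,0.002],"rot":[0,0,0],"jaw":0.05},{"translation":[0,0,0],"rot":[0,0,0],"jaw":0.05}]'
python3 look.py b8
```

```text
clock: 11.67
position: [0.464, 0.3708, 0.0618]
ee_rot: [-0.644, -3.075, 0.001]
force: [-5.2, -7.1, 15.7]
width: 0.621
clock: 11.83
position: [0.4642, 0.3707, 0.0605]
ee_rot: [0.644, 3.075, -0.001]
force: [-6.0, -8.2, 23.3]
width: 0.622
clk 11.83 pos [0.4642 0.3707 0.0605] toolx [-0.916  0.402 -0.   ] tooly [ 0.402  0.916 -0.001] w 0.622 F [-6.  -8.2 23.3] j [-0.82  0.59  0.08  1.84 -0.06  0.72  0.45]
```

View pics/b8.png

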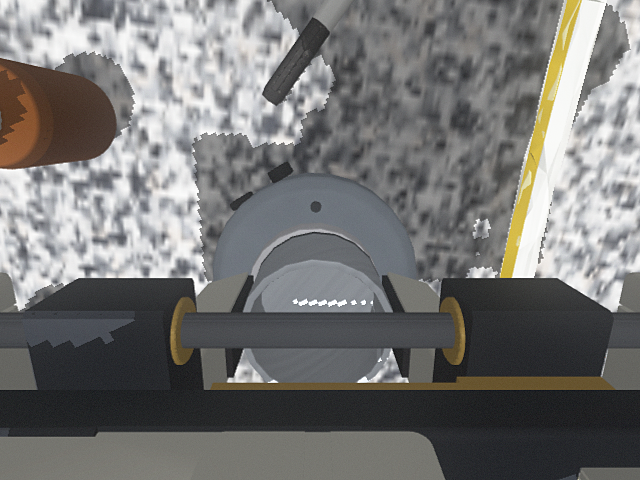

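```bash
python3 -m creep '[{"translation":[0,0,-0.002],"rot":[0,0,0],"jaw":0.05},{"translation":[0,0,0],"rot":[0,0,0],"jaw":0.0918},{"translation":[0,0,0],"rot":[0,0,0],"jaw":0.0918},{"translation":[0,0,0],"rot":[0,0,0],"jaw":0.0918},{"translation":[0,0,0],"rot":[0,0,0],"jaw":0.0918},{"translation":[0,0,0],"rot":[0,0,0],"jaw":0.0918},{"translation":[0,0,-0.01],"rot":[0,0,0],"jaw":0.0918},{"translation":[0,0,-0.025],"rot":[0,0,0],"jaw":0.0918},{"translation":[0,0,-0.035],"rot":[0,0,0],"jaw":0.0918},{"translation":[0,0,-0.035],"rot":[0,0,0],"jaw":0.0918},{"translation":[-0.02,0,-0.035],"rot":[0,0,0],"jaw":0.0918},{"translation":[-0.025,0,-0.03],"rot":[0,0,0],"jaw":0.0918}]'
python3 -m creep '[{"translation":[0,0,-0.03],"rot":[0,0,0],"jaw":0.0918},{"translation":[0,0,0],"rot":[0,0,0],"jaw":0.0918}]'
python3 look.py b9 pan
python3 - <<'E'
from h import *
s=arm.observe();
a=optics.get_image("scene")[:,:,::-1]
crop(a,110,220,290,360,4,"c3.png")
E
```

```text
clock: 12.88
position: [0.5039, 0.3554, 0.2343]
ee_rot: [0.636, 3.076, 0.004]
force: [0.9, 1.0, -1.0]
width: 1.0
clock: 13.05
position: [0.5089, 0.3541, 0.2682]
ee_rot: [0.645, 3.067, 0.012]
force: [1.0, 0.9, 0.3]
width: 1.0
clk 13.05 pos [0.5089 0.3541 0.2682] toolx [-0.915  0.403 -0.005] tooly [0.403 0.915 0.009] w 1.0 F [1.  0.9 0.3] j [-0.78  0.4   0.12  1.56 -0.05  1.17  0.51]
pan 0.75 [309.3 156.8] [0.4677 0.367  0.    ]
```

View pics/b9.png

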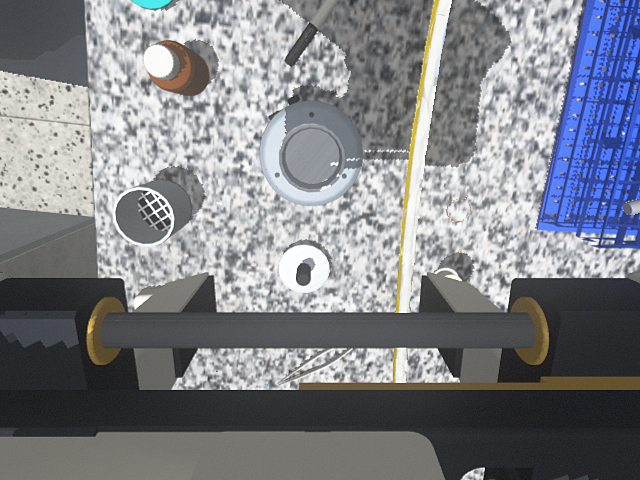

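View pics/c3.png

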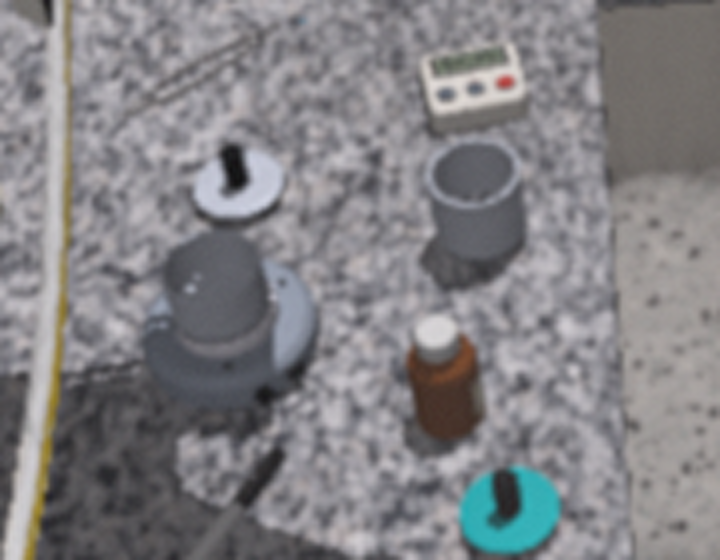

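```bash
python3 - <<'E'
from h import *
im=cv2.imread("pics/b9.png")
crop(im,240,80,390,230,4,"b9z.png")
a=optics.get_image("scene")[:,:,::-1];crop(a,140,270,200,330,10,"c4.png")
E
```

```text
(no output)
```

View pics/b9z.png

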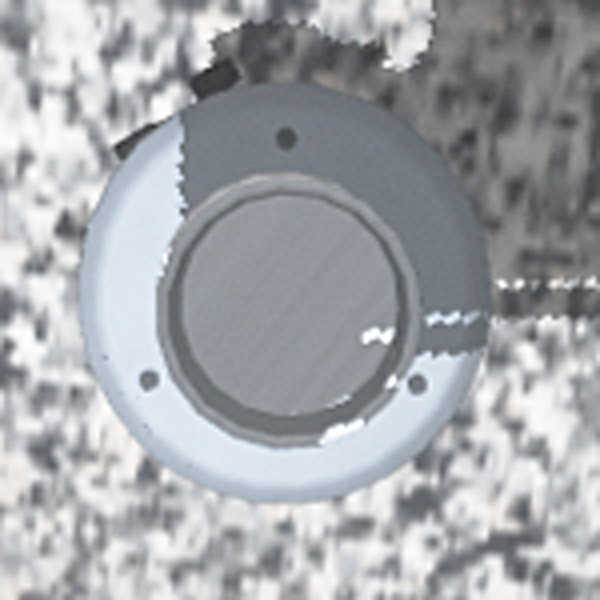

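View pics/c4.png

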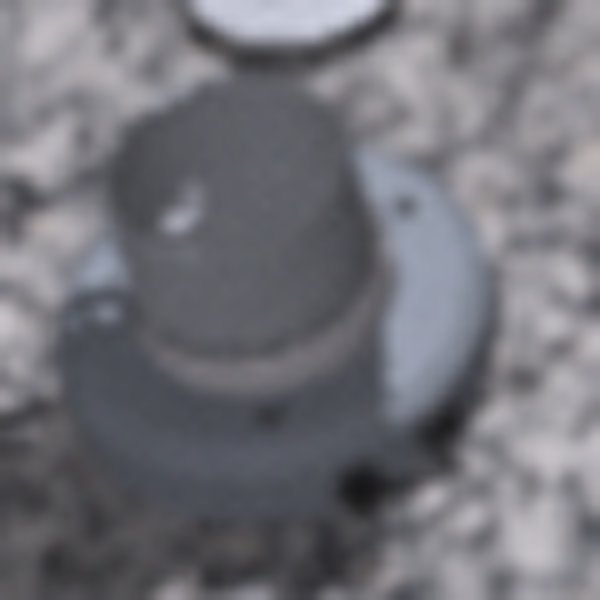

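The pan is in the collar: the wrist view shows its rim and floor at (312,157), and the scene view shows it upright with its shoulder on the collar. I'll record its position and measure the scale of the rim.

```bash
python3 - <<'E'
from h import *
w=np.load("pics/b9.npy",allow_pickle=True).item()
im=cv2.imread("pics/b9.png")
P=p2w(w,311.8,157.3,.078);print(P, p2w(w,311.3,153,.030))
def ring(X,r,c):
    for a in np.linspace(0,6.28,200):
        p=w2p(w,X+r*np.array([np.cos(a),np.sin(a),0])); cv2.circle(im,tuple(np.round(p).astype(int)),0,c,-1)
ring(P,.029,(0,0,255))
S=np.array([.4642,.3715,0])
ring(S+[0,0,.03],.048,(0,255,0));ring(S+[0,0,.0],.052,(255,0,0))
cv2.imwrite("pics/b9o.png",cv2.resize(im[80:230,240:390],None,fx=4,fy=4,interpolation=0))
E
```

```text
[0.46439427 0.37169521 0.078     ] [0.46338548 0.37139063 0.03      ]
```

View pics/b9o.png

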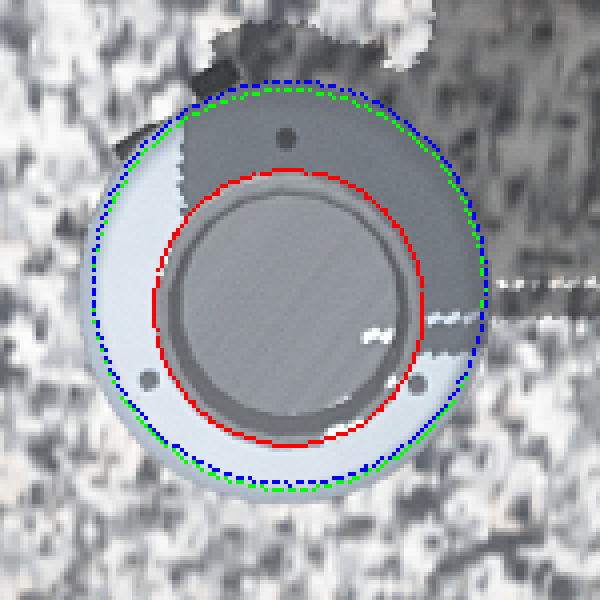

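```bash
python3 -m creep '[{"translation":[-0.0058,-0.038,-0.0024],"rot":[0,0,0],"jaw":0.0918},{"translation":[-0.0058,-0.038,-0.0024],"rot":[0,0,0],"jaw":0.0918},{"translation":[-0.0058,-0.038,-0.0024],"rot":[0,0,0],"jaw":0.0918},{"translation":[-0.0058,-0.038,-0.0024],"rot":[0,0,0],"jaw":0.0918},{"translation":[-0.0058,-0.038,-0.0024],"rot":[0,0,0],"jaw":0.0918},{"translation":[-0.0058,-0.038,-0.0024],"rot":[0,0,0],"jaw":0.0918},{"translation":[-0.0058,-0.038,-0.0024],"rot":[0,0,0],"jaw":0.0918},{"translation":[-0.0058,-0.038,-0.0024],"rot":[0,0,0],"jaw":0.0918},{"translation":[-0.0058,-0.038,-0.0024],"rot":[0,0,0],"jaw":0.0918},{"translation":[-0.0194,-0.0315,0],"rot":[0,0,0],"jaw":0.0918},{"translation":[-0.0194,-0.0315,0],"rot":[0,0,0],"jaw":0.0918},{"translation":[-0.0194,-0.0315,0],"rot":[0,0,0],"jaw":0.0918}]'
python3 -m creep '[{"translation":[-0.0194,-0.0315,0],"rot":[0,0,0],"jaw":0.0918},{"translation":[-0.0194,-0.0315,0],"rot":[0,0,0],"jaw":0.0918},{"translation":[-0.0194,-0.0315,0],"rot":[0,0,0],"jaw":0.0918},{"translation":[-0.028,-0.0087,0.02],"rot":[0,0,0],"jaw":0.0918},{"translation":[-0.028,-0.0087,0.02],"rot":[0,0,0],"jaw":0.0918},{"translation":[-0.028,-0.0087,0.02],"rot":[0,0,0],"jaw":0.0918},{"translation":[-0.028,-0.0087,0.02],"rot":[0,0,0],"jaw":0.0918},{"translation":[-0.028,-0.0087,0.02],"rot":[0,0,0],"jaw":0.0918},{"translation":[0,0,0.02],"rot":[0,0,0],"jaw":0.0918},{"translation":[0,0,0.02],"rot":[0,0,0],"jaw":0.0918},{"translation":[0,0,0],"rot":[0,0,0],"jaw":0.0918},{"translation":[0,0,0],"rot":[0,0,0],"jaw":0.0918}]'
python3 look.py d1 fine_sieve
```

```text
clock: 14.25
position: [0.4304, -0.0916, 0.2816]
ee_rot: [-0.64, -3.074, -0.0]
force: [1.1, 0.5, 0.2]
width: 1.0
clock: 15.25
position: [0.5567, -0.2952, 0.1406]
ee_rot: [-0.641, -3.071, -0.001]
force: [-0.5, 0.4, 0.4]
width: 0.997
clk 15.25 pos [ 0.5567 -0.2952  0.1406] toolx [-0.916  0.4    0.005] tooly [ 0.4    0.916 -0.   ] w 0.997 F [-0.5  0.4  0.4] j [ 0.1   0.57  0.46  1.7  -0.29  0.95  1.83]
fine_sieve 0.87 [318.5 233.2] [ 0.5621 -0.2953  0.    ]
```

View pics/d1.png

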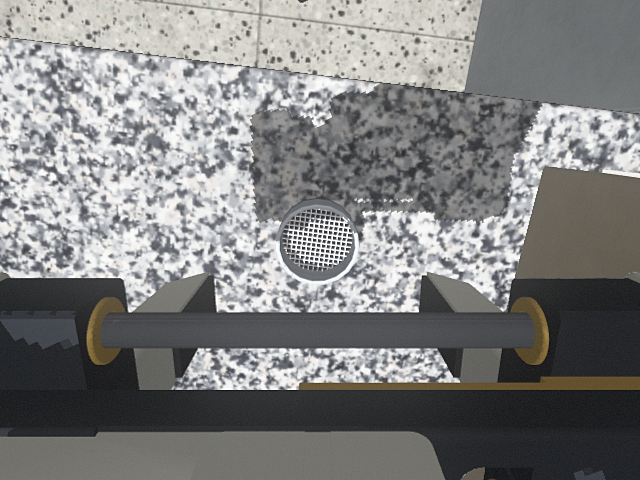

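```bash
python3 - <<'E'
from h import *
w=np.load("pics/d1.npy",allow_pickle=True).item()
im=cv2.imread("pics/d1.png")
P=p2w(w,318.5,243,.034);print(P)
for a in np.linspace(0,6.28,200):
    p=w2p(w,P+.029*np.array([np.cos(a),np.sin(a),0])); cv2.circle(im,tuple(np.round(p).astype(int)),0,(0,0,255),-1)
cv2.imwrite("pics/d1o.png",cv2.resize(im[180:300,250:390],None,fx=4,fy=4,interpolation=0))
E
```

```text
[ 0.56031523 -0.29463976  0.034     ]
```

View pics/d1o.png

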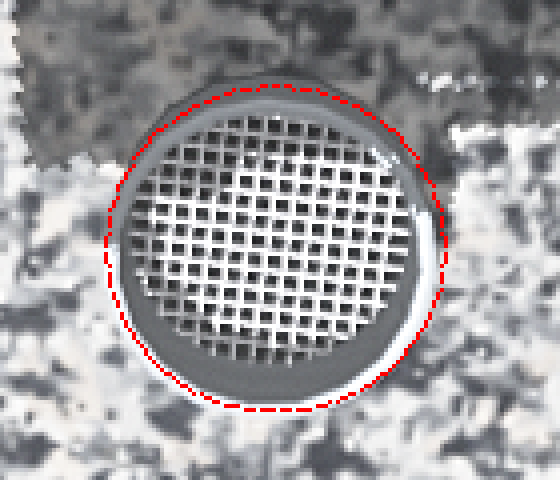

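```bash
python3 -m creep '[{"translation":[-0.003,0.0015,0.02],"rot":[0,0,0],"jaw":0.0918},{"translation":[0,0,0.025],"rot":[0,0,0],"jaw":0.0918},{"translation":[0,0,0.025],"rot":[0,0,0],"jaw":0.0918},{"translation":[0,0,0.025],"rot":[0,0,0],"jaw":0.0918},{"translation":[0,0,0.0185],"rot":[0,0,0],"jaw":0.0918},{"translation":[0,0,0],"rot":[0,0,0],"jaw":0.0918},{"translation":[0,0,0],"rot":[0,0,0],"jaw":0.0918}]' 20
python3 -m creep '[{"translation":[0,0,0],"rot":[0,0,0],"jaw":0.05},{"translation":[0,0,0],"rot":[0,0,0],"jaw":0.05},{"translation":[0,0,0],"rot":[0,0,0],"jaw":0.05},{"translation":[0,0,0],"rot":[0,0,0],"jaw":0.05},{"translation":[0,0,0],"rot":[0,0,0],"jaw":0.05},{"translation":[0,0,0],"rot":[0,0,0],"jaw":0.05},{"translation":[0,0,0],"rot":[0,0,0],"jaw":0.05}]' 20
python3 look.py d2 
```

```text
clock: 15.93
position: [0.5615, -0.2959, 0.0297]
ee_rot: [0.642, 3.075, 0.0]
force: [0.9, -0.3, 0.5]
width: 1.0
clock: 16.52
position: [0.5615, -0.2962, 0.0293]
ee_rot: [0.642, 3.075, -0.0]
force: [-0.6, -0.3, 4.5]
width: 0.631
clk 16.52 pos [ 0.5615 -0.2962  0.0293] toolx [-0.916  0.4   -0.001] tooly [0.4   0.916 0.   ] w 0.631 F [-0.6 -0.3  4.5] j [ 0.15  0.71  0.39  1.77 -0.37  0.74  1.89]
```

View pics/d2.png

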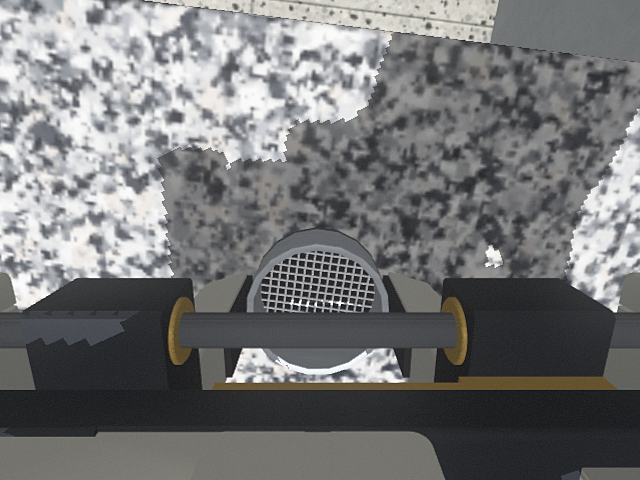

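```bash
python3 -m creep '[{"translation":[0,0,-0.01],"rot":[0,0,0],"jaw":0.05},{"translation":[0,0,-0.02],"rot":[0,0,0],"jaw":0.05},{"translation":[0,0,-0.03],"rot":[0,0,0],"jaw":0.05},{"translation":[0,0,-0.035],"rot":[0,0,0],"jaw":0.05},{"translation":[0,0,-0.035],"rot":[0,0,0],"jaw":0.05},{"translation":[0,0,-0.035],"rot":[0,0,0],"jaw":0.05},{"translation":[0,0,-0.035],"rot":[0,0,0],"jaw":0.05},{"translation":[0.02,0.006,-0.025],"rot":[0,0,0],"jaw":0.05},{"translation":[0.03,0.0093,-0.02],"rot":[0,0,0],"jaw":0.05},{"translation":[0.03,0.0093,-0.01],"rot":[0,0,0],"jaw":0.05},{"translation":[0.03,0.0093,0],"rot":[0,0,0],"jaw":0.05},{"translation":[0.03,0.0093,0],"rot":[0,0,0],"jaw":0.05}]'
python3 look.py d3
```

```text
clock: 17.57
position: [0.4491, -0.1998, 0.2847]
ee_rot: [0.643, 3.074, 0.0]
force: [-0.8, -0.3, -0.9]
width: 0.632
clk 17.57 pos [ 0.4491 -0.1998  0.2847] toolx [-0.916  0.401 -0.001] tooly [0.401 0.916 0.   ] w 0.632 F [-0.8 -0.3 -0.9] j [-0.12  0.18  0.51  1.86 -0.1   1.13  1.58]
```

View pics/d3.png

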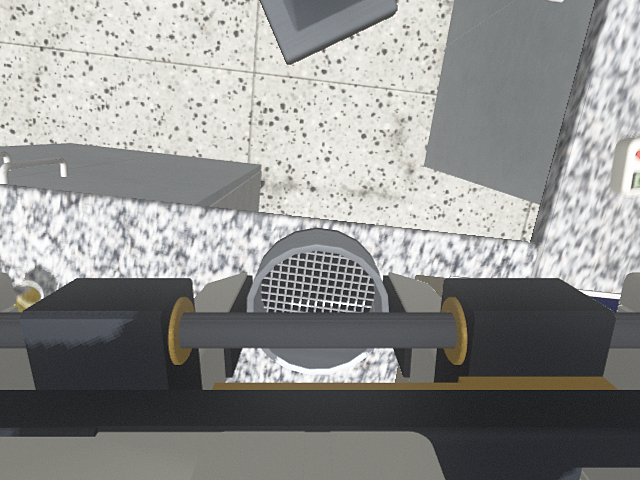

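```bash
python3 -m creep '[{"translation":[0.0193,0.0316,0],"rot":[0,0,0],"jaw":0.05},{"translation":[0.0193,0.0316,0],"rot":[0,0,0],"jaw":0.05},{"translation":[0.0193,0.0316,0],"rot":[0,0,0],"jaw":0.05},{"translation":[0.0193,0.0316,0],"rot":[0,0,0],"jaw":0.05},{"translation":[0.0193,0.0316,0],"rot":[0,0,0],"jaw":0.05},{"translation":[0.0193,0.0316,0],"rot":[0,0,0],"jaw":0.05},{"translation":[0.01,0.034,0],"rot":[0,0,0],"jaw":0.05},{"translation":[0.01,0.034,0],"rot":[0,0,0],"jaw":0.05},{"translation":[0.01,0.034,0],"rot":[0,0,0],"jaw":0.05},{"translation":[0.01,0.034,0],"rot":[0,0,0],"jaw":0.05}]'
python3 -m creep '[{"translation":[0.01,0.034,0],"rot":[0,0,0],"jaw":0.05},{"translation":[0.01,0.034,0],"rot":[0,0,0],"jaw":0.05},{"translation":[0.01,0.034,0],"rot":[0,0,0],"jaw":0.05},{"translation":[0.01,0.034,0],"rot":[0,0,0],"jaw":0.05},{"translation":[0.01,0.034,0],"rot":[0,0,0],"jaw":0.05},{"translation":[0.007,0.034,0],"rot":[0,0,0],"jaw":0.05},{"translation":[0,0,0],"rot":[0,0,0],"jaw":0.05},{"translation":[0,0,0],"rot":[0,0,0],"jaw":0.05}]'
python3 look.py d4
```

```text
clock: 18.45
position: [0.4375, 0.1618, 0.2843]
ee_rot: [0.643, 3.075, 0.001]
force: [0.1, -0.5, -0.7]
width: 0.626
clock: 19.12
position: [0.4666, 0.3718, 0.2833]
ee_rot: [-0.638, -3.075, 0.001]
force: [0.2, -1.2, -1.6]
width: 0.629
clk 19.12 pos [0.4666 0.3718 0.2833] toolx [-0.918  0.398  0.001] tooly [ 0.398  0.918 -0.001] w 0.629 F [ 0.2 -1.2 -1.6] j [-0.84  0.36  0.11  1.59 -0.04  1.2   0.44]
```

View pics/d4.png

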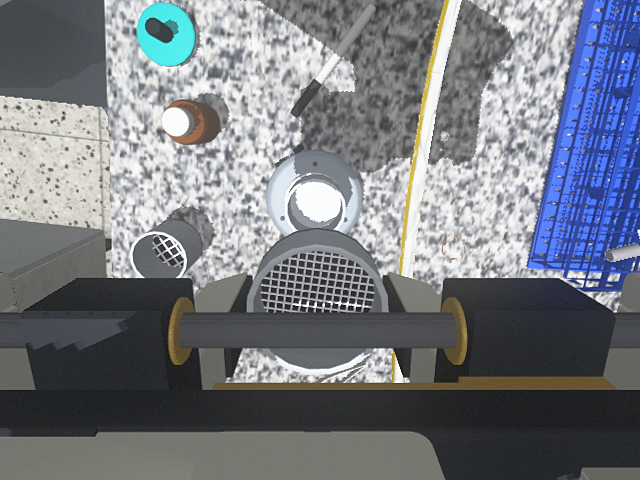

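```bash
python3 -m creep '[{"translation":[0.0005,-0.001,0.018],"rot":[0,0,0],"jaw":0.05},{"translation":[0,0,0.03],"rot":[0,0,0],"jaw":0.05},{"translation":[0,0,0.03],"rot":[0,0,0],"jaw":0.05},{"translation":[0,0,0.03],"rot":[0,0,0],"jaw":0.05},{"translation":[0,0,0.03],"rot":[0,0,0],"jaw":0.05},{"translation":[0,0,0.02],"rot":[0,0,0],"jaw":0.05},{"translation":[0,0,0.01],"rot":[0,0,0],"jaw":0.05},{"translation":[0,0,0],"rot":[0,0,0],"jaw":0.05},{"translation":[0,0,0],"rot":[0,0,0],"jaw":0.05}]'
python3 look.py d5
python3 - <<'E'
from h import *
a=optics.get_image("scene")[:,:,::-1]
crop(a,120,240,220,340,6,"d5s.png")
E
```

```text
clock: 19.92
position: [0.467, 0.3687, 0.1167]
ee_rot: [0.644, 3.074, -0.0]
force: [-0.6, 0.9, -0.7]
width: 0.626
clk 19.92 pos [0.467  0.3687 0.1167] toolx [-0.916  0.401 -0.   ] tooly [0.401 0.916 0.   ] w 0.626 F [-0.6  0.9 -0.7] j [-0.82  0.51  0.09  1.79 -0.06  0.84  0.45]
```

View pics/d5.png

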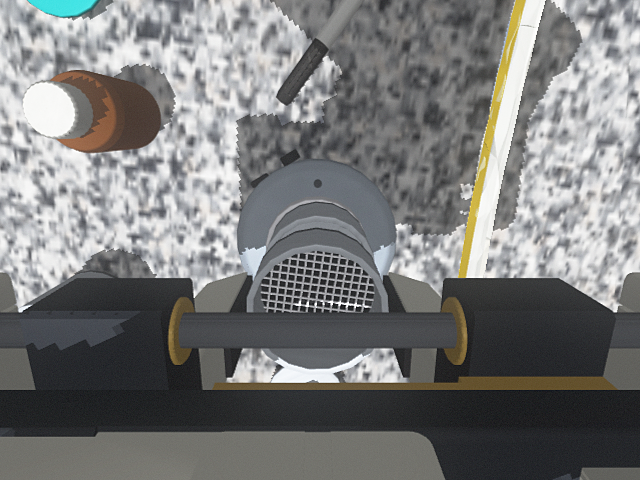

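View pics/d5s.png

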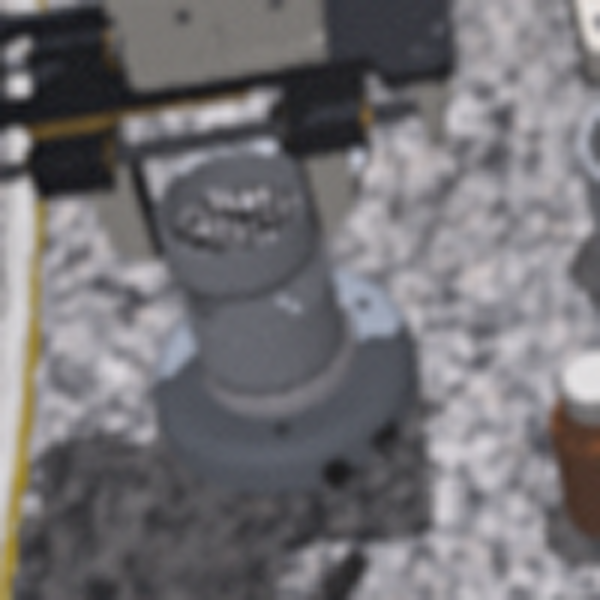

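```bash
python3 -m creep '[{"translation":[0.0024,0.0015,0.003],"rot":[0,0,0],"jaw":0.05},{"translation":[0,0,0.004],"rot":[0,0,0],"jaw":0.05},{"translation":[0,0,0.004],"rot":[0,0,0],"jaw":0.05},{"translation":[0,0,0.003],"rot":[0,0,0],"jaw":0.05},{"translation":[0,0,0],"rot":[0,0,0],"jaw":0.05}]'
python3 -m creep '[{"translation":[0,0,0.003],"rot":[0,0,0],"jaw":0.05},{"translation":[0,0,0.001],"rot":[0,0,0],"jaw":0.05},{"translation":[0,0,0],"rot":[0,0,0],"jaw":0.05}]'
```

```text
clock: 20.43
position: [0.4645, 0.3713, 0.1011]
ee_rot: [-0.642, -3.075, 0.002]
force: [0.3, -0.5, -0.6]
width: 0.627
clock: 20.68
position: [0.4652, 0.3714, 0.0985]
ee_rot: [0.643, 3.075, -0.0]
force: [-2.0, -2.4, 7.5]
width: 0.63
```

```bash
python3 -m creep '[{"translation":[0,0,0.0015],"rot":[0,0,0],"jaw":0.05},{"translation":[0,0,0],"rot":[0,0,0],"jaw":0.05}]'
python3 -m creep '[{"translation":[0,0,-0.0015],"rot":[0,0,0],"jaw":0.05},{"translation":[0,0,0],"rot":[0,0,0],"jaw":0.0918},{"translation":[0,0,0],"rot":[0,0,0],"jaw":0.0918},{"translation":[0,0,0],"rot":[0,0,0],"jaw":0.0918},{"translation":[0,0,0],"rot":[0,0,0],"jaw":0.0918},{"translation":[0,0,0],"rot":[0,0,0],"jaw":0.0918},{"translation":[0,0,-0.01],"rot":[0,0,0],"jaw":0.0918},{"translation":[0,0,-0.025],"rot":[0,0,0],"jaw":0.0918},{"translation":[0,0,-0.035],"rot":[0,0,0],"jaw":0.0918},{"translation":[-0.02,0,-0.035],"rot":[0,0,0],"jaw":0.0918},{"translation":[-0.025,0,-0.035],"rot":[0,0,0],"jaw":0.0918},{"translation":[0,-0.02,-0.03],"rot":[0,0,0],"jaw":0.0918}]'
python3 -m creep '[{"translation":[0,0,0],"rot":[0,0,0],"jaw":0.0918},{"translation":[0,0,0],"rot":[0,0,0],"jaw":0.0918}]'
python3 look.py d6 fine_sieve coarse_sieve
python3 - <<'E'
from h import *
a=optics.get_image("scene")[:,:,::-1]
crop(a,120,240,220,340,6,"d6s.png")
E
```

```text
clock: 20.85
position: [0.4652, 0.3714, 0.0981]
ee_rot: [0.643, 3.075, 0.001]
force: [-5.5, -5.3, 18.9]
width: 0.628
clock: 21.85
position: [0.5017, 0.3356, 0.2698]
ee_rot: [0.644, 3.071, 0.004]
force: [1.4, -0.0, 0.2]
width: 1.001
clock: 22.02
position: [0.4984, 0.3352, 0.2695]
ee_rot: [0.645, 3.072, 0.005]
force: [-0.1, 0.5, -0.6]
width: 1.001
clk 22.02 pos [0.4984 0.3352 0.2695] toolx [-0.916  0.402 -0.002] tooly [0.402 0.916 0.004] w 1.001 F [-0.1  0.5 -0.6] j [-0.77  0.37  0.12  1.6  -0.05  1.17  0.52]
fine_sieve 0.89 [341.2 159. ] [0.4717 0.3773 0.    ]
coarse_sieve 0.8 [186.2 206.2] [0.4502 0.2012 0.    ]
coarse_sieve 0.68 [339.6 159.1] [0.4711 0.3757 0.    ]
```

View pics/d6.png

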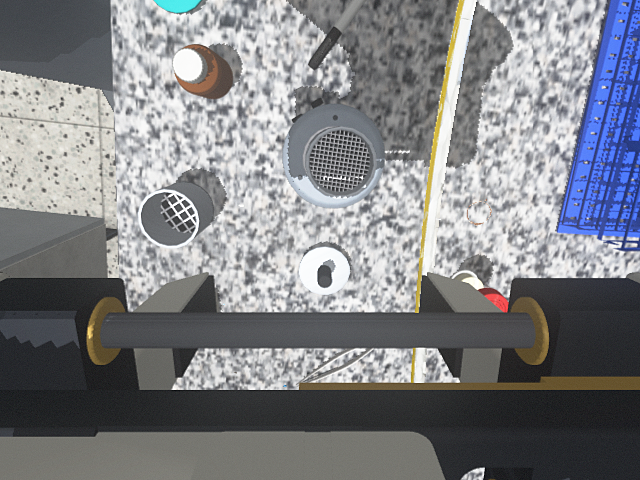

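View pics/d6s.png

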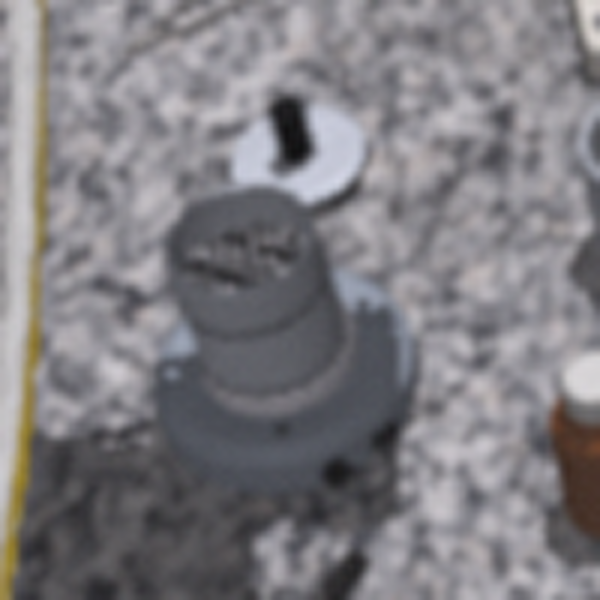

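The fine sieve sits flush on the pan at (340,160). Next is the coarse sieve, whose rim is at (170,217).

```bash
python3 - <<'E'
from h import *
w=np.load("pics/d6.npy",allow_pickle=True).item()
im=cv2.imread("pics/d6.png")
for n,u,v,z,r in [("fine",339.5,161.5,.103,.029),("coarse",170,217.5,.062,.029),("lid",324.5,270,.013,.029)]:
    X=p2w(w,u,v,z); print(n,X.round(4))
    for a in np.linspace(0,6.28,100):
        p=w2p(w,X+r*np.array([np.cos(a),np.sin(a),0])); cv2.circle(im,tuple(np.round(p).astype(int)),0,(0,0,255),-1)
cv2.imwrite("pics/d6o.png",cv2.resize(im[100:310,120:400],None,fx=2.8,fy=2.8,interpolation=0))
E
```

```text
fine [0.4636 0.3719 0.103 ]
coarse [0.4511 0.2063 0.062 ]
lid [0.5756 0.3125 0.013 ]
```

View pics/d6o.png

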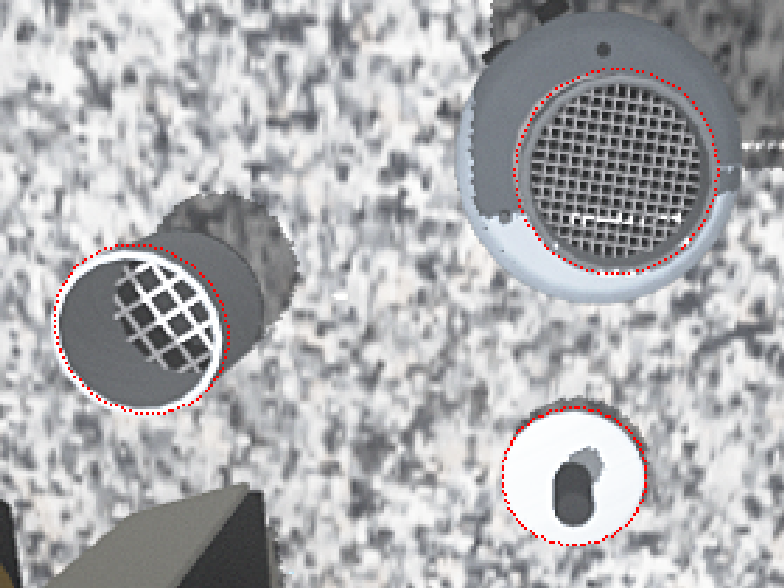

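```bash
python3 -m creep '[{"translation":[-0.0016,-0.023,0.02],"rot":[0,0,0],"jaw":0.0918},{"translation":[-0.0016,-0.023,0.02],"rot":[0,0,0],"jaw":0.0918},{"translation":[-0.0016,-0.023,0.02],"rot":[0,0,0],"jaw":0.0918},{"translation":[-0.0016,-0.023,0.02],"rot":[0,0,0],"jaw":0.0918},{"translation":[-0.0016,-0.023,0.02],"rot":[0,0,0],"jaw":0.0918},{"translation":[-0.0016,-0.023,0.02],"rot":[0,0,0],"jaw":0.0918},{"translation":[0,0,0],"rot":[0,0,0],"jaw":0.0918},{"translation":[0,0,0],"rot":[0,0,0],"jaw":0.0918},{"translation":[0,0,0],"rot":[0,0,0],"jaw":0.0918}]'
python3 look.py e1 coarse_sieve
```

```text
clock: 22.97
position: [0.451, 0.2062, 0.1466]
ee_rot: [-0.641, -3.075, -0.0]
force: [0.9, 0.7, -0.5]
width: 1.001
clk 22.97 pos [0.451  0.2062 0.1466] toolx [-0.917  0.4    0.   ] tooly [ 0.4    0.917 -0.   ] w 1.001 F [ 0.9  0.7 -0.5] j [-0.63  0.33  0.12  2.01 -0.05  0.81  0.68]
coarse_sieve 0.79 [311.1 227.5] [0.4518 0.2017 0.    ]
```

View pics/e1.png

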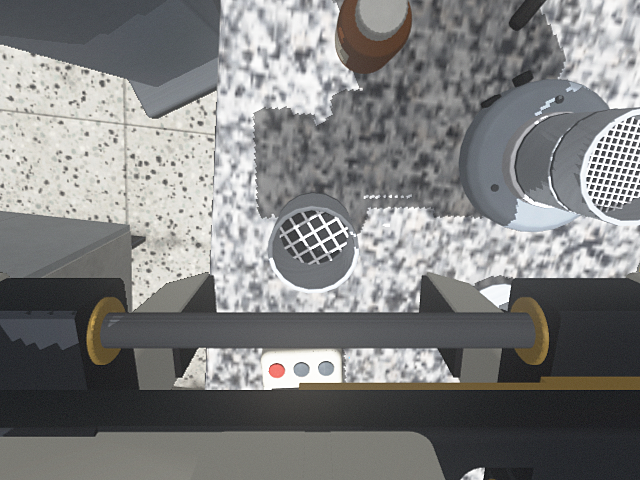

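```bash
python3 - <<'E'
from h import *
w=np.load("pics/e1.npy",allow_pickle=True).item()
im=cv2.imread("pics/e1.png")
P=p2w(w,314.5,247.5,.062);print(P)
for a in np.linspace(0,6.28,200):
    p=w2p(w,P+.029*np.array([np.cos(a),np.sin(a),0])); cv2.circle(im,tuple(np.round(p).astype(int)),0,(0,0,255),-1)
cv2.imwrite("pics/e1o.png",cv2.resize(im[180:310,250:390],None,fx=4,fy=4,interpolation=0))
E
```

```text
[0.45071797 0.20559496 0.062     ]
```

View pics/e1o.png

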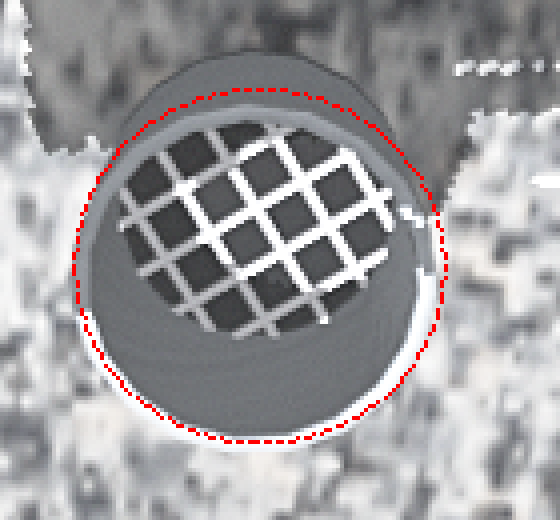

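```bash
python3 -m creep '[{"translation":[-0.0014,-0.001,0.0155],"rot":[0,0,0],"jaw":0.0918},{"translation":[0,0,0.022],"rot":[0,0,0],"jaw":0.0918},{"translation":[0,0,0.022],"rot":[0,0,0],"jaw":0.0918},{"translation":[0,0,0.022],"rot":[0,0,0],"jaw":0.0918},{"translation":[0,0,0.022],"rot":[0,0,0],"jaw":0.0918},{"translation":[0,0,0],"rot":[0,0,0],"jaw":0.0918},{"translation":[0,0,0],"rot":[0,0,0],"jaw":0.0918}]' 20
python3 -m creep '[{"translation":[0,0,0],"rot":[0,0,0],"jaw":0.05},{"translation":[0,0,0],"rot":[0,0,0],"jaw":0.05},{"translation":[0,0,0],"rot":[0,0,0],"jaw":0.05},{"translation":[0,0,0],"rot":[0,0,0],"jaw":0.05},{"translation":[0,0,0],"rot":[0,0,0],"jaw":0.05},{"translation":[0,0,0],"rot":[0,0,0],"jaw":0.05},{"translation":[0,0,0],"rot":[0,0,0],"jaw":0.05}]' 20
python3 look.py e2 
```

```text
clock: 23.65
position: [0.4516, 0.2044, 0.043]
ee_rot: [-0.641, -3.074, 0.001]
force: [-0.2, 0.8, 0.2]
width: 1.0
clock: 24.23
position: [0.452, 0.204, 0.0437]
ee_rot: [0.642, 3.075, 0.001]
force: [-1.0, -1.2, 7.8]
width: 0.639
clk 24.23 pos [0.452  0.204  0.0437] toolx [-0.916  0.4   -0.   ] tooly [0.4   0.916 0.   ] w 0.639 F [-1.  -1.2  7.8] j [-0.6   0.5   0.09  2.09 -0.08  0.56  0.71]
```

View pics/e2.png

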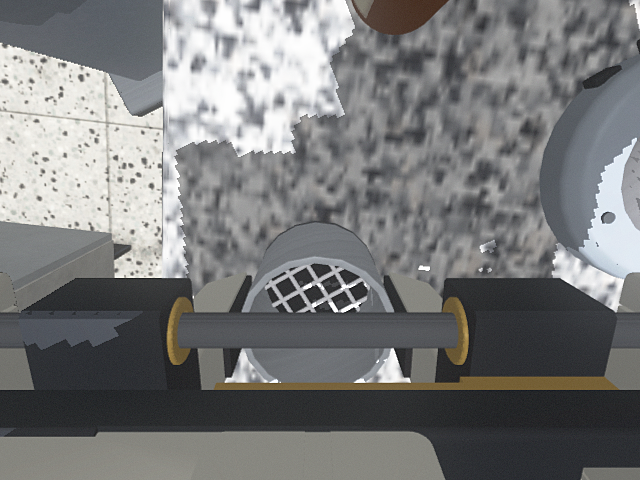

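```bash
python3 -m creep '[{"translation":[0,0,-0.01],"rot":[0,0,0],"jaw":0.05},{"translation":[0,0,-0.02],"rot":[0,0,0],"jaw":0.05},{"translation":[0,0,-0.03],"rot":[0,0,0],"jaw":0.05},{"translation":[0,0,-0.035],"rot":[0,0,0],"jaw":0.05},{"translation":[0,0,-0.035],"rot":[0,0,0],"jaw":0.05},{"translation":[0,0,-0.035],"rot":[0,0,0],"jaw":0.05},{"translation":[0.0092,0.0265,-0.01],"rot":[0,0,0],"jaw":0.05},{"translation":[0.0092,0.0265,0],"rot":[0,0,0],"jaw":0.05},{"translation":[0.0092,0.0265,0],"rot":[0,0,0],"jaw":0.05},{"translation":[0.0092,0.0265,0],"rot":[0,0,0],"jaw":0.05},{"translation":[0.0092,0.0265,0],"rot":[0,0,0],"jaw":0.05},{"translation":[0.0092,0.0265,0],"rot":[0,0,0],"jaw":0.05}]'
python3 -m creep '[{"translation":[0,0,0],"rot":[0,0,0],"jaw":0.05},{"translation":[0,0,0],"rot":[0,0,0],"jaw":0.05}]'
python3 look.py e3 fine_sieve
```

```text
clock: 25.28
position: [0.4645, 0.3727, 0.2188]
ee_rot: [-0.643, -3.075, 0.0]
force: [-0.0, -0.1, -2.3]
width: 0.633
clock: 25.45
position: [0.464, 0.3732, 0.2182]
ee_rot: [-0.638, -3.076, 0.0]
force: [0.4, -1.9, -1.8]
width: 0.634
clk 25.45 pos [0.464  0.3732 0.2182] toolx [-0.917  0.398  0.001] tooly [ 0.398  0.917 -0.   ] w 0.634 F [ 0.4 -1.9 -1.8] j [-0.83  0.41  0.09  1.68 -0.04  1.06  0.43]
fine_sieve 0.89 [319.  225.6] [0.4821 0.3683 0.    ]
```

View pics/e3.png

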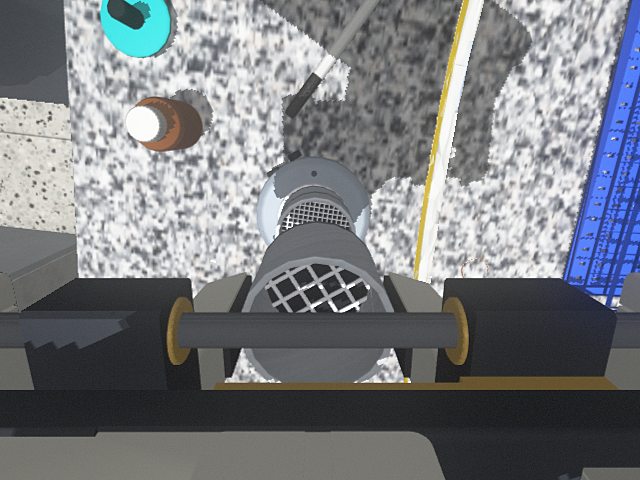

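```bash
python3 -m creep '[{"translation":[-0.0014,-0.0014,0.012],"rot":[0,0,0],"jaw":0.05},{"translation":[0,0,0.02],"rot":[0,0,0],"jaw":0.05},{"translation":[0,0,0.018],"rot":[0,0,0],"jaw":0.05},{"translation":[0,0,0.01],"rot":[0,0,0],"jaw":0.05},{"translation":[0,0,0],"rot":[0,0,0],"jaw":0.05},{"translation":[0,0,0],"rot":[0,0,0],"jaw":0.05}]'
python3 look.py e4
python3 - <<'E'
from h import *
a=optics.get_image("scene")[:,:,::-1]
crop(a,120,220,220,320,6,"e4s.png")
E
```

```text
clock: 26.05
position: [0.4657, 0.369, 0.1585]
ee_rot: [-0.644, -3.075, 0.001]
force: [0.3, 0.1, -1.0]
width: 0.633
clk 26.05 pos [0.4657 0.369  0.1585] toolx [-0.916  0.401  0.   ] tooly [ 0.401  0.916 -0.001] w 0.633 F [ 0.3  0.1 -1. ] j [-0.82  0.46  0.08  1.75 -0.05  0.93  0.44]
```

View pics/e4s.png

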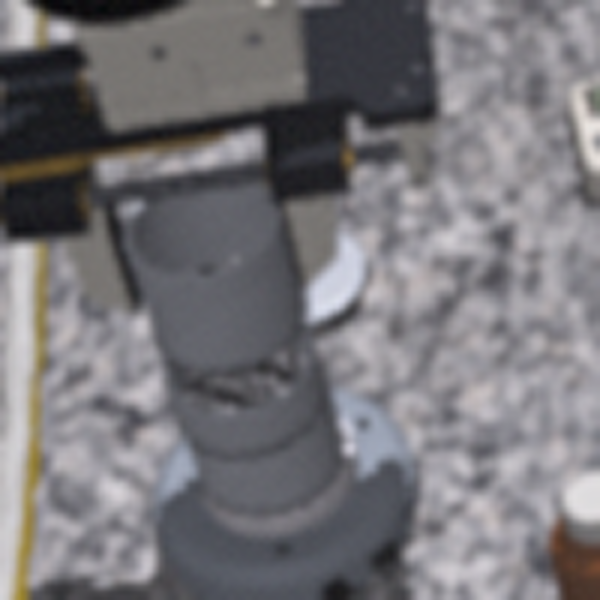

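View pics/e4.png

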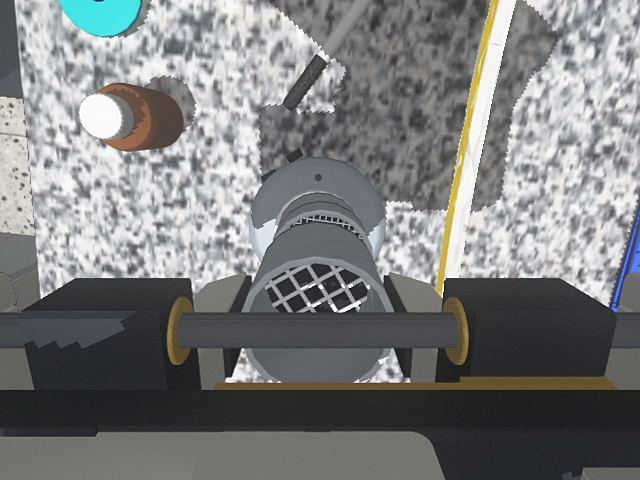

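```bash
python3 -m creep '[{"translation":[0.0018,0.0018,0.003],"rot":[0,0,0],"jaw":0.05},{"translation":[0,0,0.005],"rot":[0,0,0],"jaw":0.05},{"translation":[0,0,0.005],"rot":[0,0,0],"jaw":0.05},{"translation":[0,0,0.003],"rot":[0,0,0],"jaw":0.05},{"translation":[0,0,0],"rot":[0,0,0],"jaw":0.05}]'
python3 -m creep '[{"translation":[0,0,0.003],"rot":[0,0,0],"jaw":0.05},{"translation":[0,0,0.002],"rot":[0,0,0],"jaw":0.05},{"translation":[0,0,0],"rot":[0,0,0],"jaw":0.05}]'
```

```text
clock: 26.57
position: [0.4642, 0.3719, 0.1413]
ee_rot: [-0.642, -3.074, 0.002]
force: [-0.6, -0.1, -1.4]
width: 0.633
clock: 26.82
position: [0.4648, 0.3723, 0.1377]
ee_rot: [0.642, 3.075, 0.001]
force: [-0.4, -1.0, 3.9]
width: 0.634
```

Contact came at the predicted height. I'll press slightly, back off and release.

```bash
python3 -m creep '[{"translation":[0,0,0.0015],"rot":[0,0,0],"jaw":0.05},{"translation":[0,0,0],"rot":[0,0,0],"jaw":0.05}]'
python3 -m creep '[{"translation":[0,0,-0.0015],"rot":[0,0,0],"jaw":0.05},{"translation":[0,0,0],"rot":[0,0,0],"jaw":0.0918},{"translation":[0,0,0],"rot":[0,0,0],"jaw":0.0918},{"translation":[0,0,0],"rot":[0,0,0],"jaw":0.0918},{"translation":[0,0,0],"rot":[0,0,0],"jaw":0.0918},{"translation":[0,0,0],"rot":[0,0,0],"jaw":0.0918},{"translation":[0,0,-0.01],"rot":[0,0,0],"jaw":0.0918},{"translation":[0,0,-0.025],"rot":[0,0,0],"jaw":0.0918},{"translation":[0,0,-0.035],"rot":[0,0,0],"jaw":0.0918},{"translation":[-0.02,0,-0.035],"rot":[0,0,0],"jaw":0.0918},{"translation":[-0.025,0,-0.03],"rot":[0,0,0],"jaw":0.0918},{"translation":[-0.025,0,0],"rot":[0,0,0],"jaw":0.0918}]'
python3 -m creep '[{"translation":[-0.03,0,0],"rot":[0,0,0],"jaw":0.0918},{"translation":[0,0,0],"rot":[0,0,0],"jaw":0.0918},{"translation":[0,0,0],"rot":[0,0,0],"jaw":0.0918}]'
python3 look.py e5 coarse_sieve lid
python3 - <<'E'
from h import *
a=optics.get_image("scene")[:,:,::-1]
crop(a,120,220,220,320,6,"e5s.png")
E
```

```text
clock: 26.98
position: [0.465, 0.3724, 0.1376]
ee_rot: [0.642, 3.074, 0.002]
force: [-4.5, -3.1, 16.6]
width: 0.637
clock: 27.98
position: [0.5315, 0.3459, 0.2805]
ee_rot: [0.639, 3.069, 0.014]
force: [1.1, 0.8, 0.7]
width: 1.005
clock: 28.23
position: [0.5578, 0.3305, 0.2727]
ee_rot: [0.648, 3.073, -0.001]
force: [-0.4, 0.1, -0.4]
width: 0.998
clk 28.23 pos [0.5578 0.3305 0.2727] toolx [-0.915  0.404 -0.001] tooly [ 0.404  0.915 -0.   ] w 0.998 F [-0.4  0.1 -0.4] j [-0.7   0.45  0.13  1.47 -0.06  1.22  0.59]
coarse_sieve 0.79 [315.6  89.1] [0.455  0.3752 0.    ]
lid 0.88 [305.6 220.9] [0.5775 0.3087 0.    ]
```

View pics/e5.png

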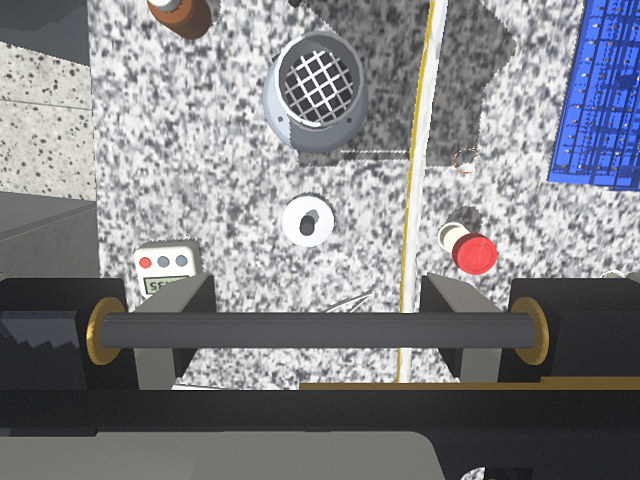

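View pics/e5s.png

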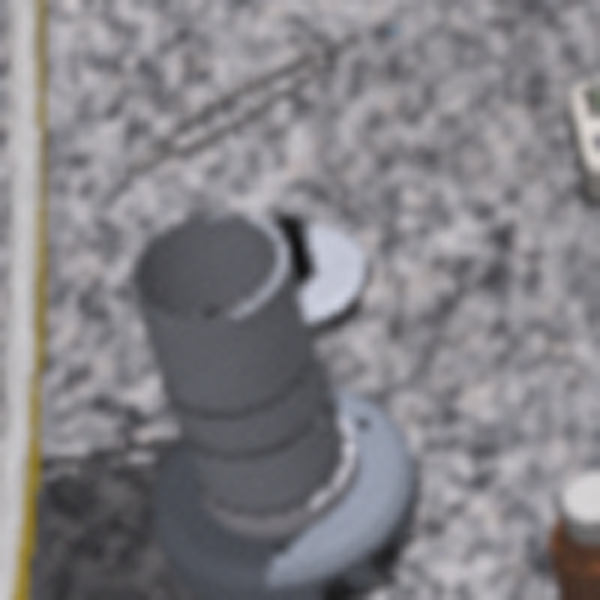

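```bash
python3 - <<'E'
from h import *
w=np.load("pics/e5.npy",allow_pickle=True).item()
im=cv2.imread("pics/e5.png")
for n,u,v,z,r in [("coarse",320,82,.156,.029),("lid",307.5,221.5,.013,.029),("timer",166,272,.022,.01)]:
    X=p2w(w,u,v,z); print(n,X.round(4))
    for a in np.linspace(0,6.28,100):
        p=w2p(w,X+r*np.array([np.cos(a),np.sin(a),0])); cv2.circle(im,tuple(np.round(p).astype(int)),0,(0,0,255),-1)
cv2.imwrite("pics/e5o.png",cv2.resize(im[20:260,240:400],None,fx=2.5,fy=2.5,interpolation=0))
E
```

```text
coarse [0.4667 0.3737 0.156 ]
lid [0.5763 0.3119 0.013 ]
timer [0.5637 0.1467 0.022 ]
```

View pics/e5o.png

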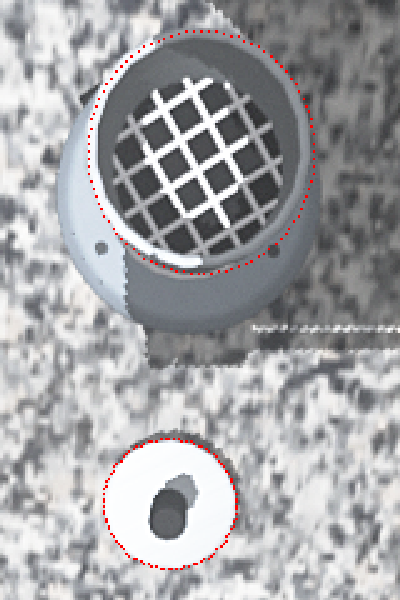

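```bash
python3 -m creep '[{"translation":[-0.0048,-0.0019,0.028],"rot":[0,0,0],"jaw":0.06},{"translation":[-0.0048,-0.0019,0.028],"rot":[0,0,0],"jaw":0.06},{"translation":[-0.0048,-0.0019,0.028],"rot":[0,0,0],"jaw":0.06},{"translation":[-0.0048,-0.0019,0.028],"rot":[0,0,0],"jaw":0.06},{"translation":[-0.0048,-0.0019,0.028],"rot":[0,0,0],"jaw":0.06},{"translation":[0,0,0],"rot":[0,0,0],"jaw":0.06},{"translation":[0,0,0],"rot":[0,0,0],"jaw":0.06},{"translation":[0,0,0],"rot":[0,0,0],"jaw":0.06}]'
python3 look.py f1 lid
```

```text
clock: 29.1
position: [0.5746, 0.3152, 0.134]
ee_rot: [0.641, 3.075, 0.002]
force: [-0.0, 0.0, 0.1]
width: 0.654
clk 29.1 pos [0.5746 0.3152 0.134 ] toolx [-0.917  0.399 -0.001] tooly [0.399 0.917 0.002] w 0.654 F [-0.   0.   0.1] j [-0.66  0.58  0.11  1.62 -0.08  0.95  0.64]
lid 0.73 [313.  234.4] [0.5784 0.3114 0.    ]
```

View pics/f1.png

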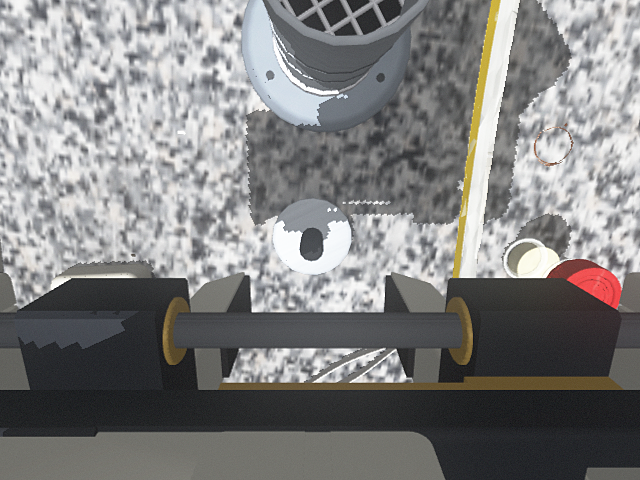

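```bash
python3 - <<'E'
from h import *
w=np.load("pics/f1.npy",allow_pickle=True).item()
for n,u,v,z in [("lid",312.5,236,.013),("knob",311.5,248,.043),("redbase",524,258,.0),("redcap",587,288,.07)]:
    X=p2w(w,u,v,z); d=X[:2]-[.5746,.3152]; print(n,X.round(4),"tx,ty",(d@[-.917,.399]).round(4),(d@[.399,.917]).round(4))
E
```

```text
lid [0.5761 0.3121 0.013 ] tx,ty -0.0026 -0.0022
knob [0.5758 0.3119 0.043 ] tx,ty -0.0024 -0.0025
redbase [0.6607 0.453  0.    ] tx,ty -0.024 0.1607
redcap [0.656  0.4547 0.07  ] tx,ty -0.019 0.1604
```

```bash
python3 -m creep '[{"translation":[-0.0025,-0.0024,0.018],"rot":[0,0,0],"jaw":0.06},{"translation":[0,0,0.024],"rot":[0,0,0],"jaw":0.06},{"translation":[0,0,0.024],"rot":[0,0,0],"jaw":0.06},{"translation":[0,0,0.02],"rot":[0,0,0],"jaw":0.06},{"translation":[0,0,0.014],"rot":[0,0,0],"jaw":0.06},{"translation":[0,0,0],"rot":[0,0,0],"jaw":0.06},{"translation":[0,0,0],"rot":[0,0,0],"jaw":0.06}]' 20
python3 look.py f2
```

```text
clock: 29.78
position: [0.5761, 0.3113, 0.0332]
ee_rot: [0.642, 3.075, 0.001]
force: [-0.3, -0.4, 0.4]
width: 0.654
clk 29.78 pos [0.5761 0.3113 0.0332] toolx [-0.917  0.4   -0.   ] tooly [0.4   0.917 0.001] w 0.654 F [-0.3 -0.4  0.4] j [-0.64  0.7   0.09  1.69 -0.09  0.76  0.66]
```

View pics/f2.png

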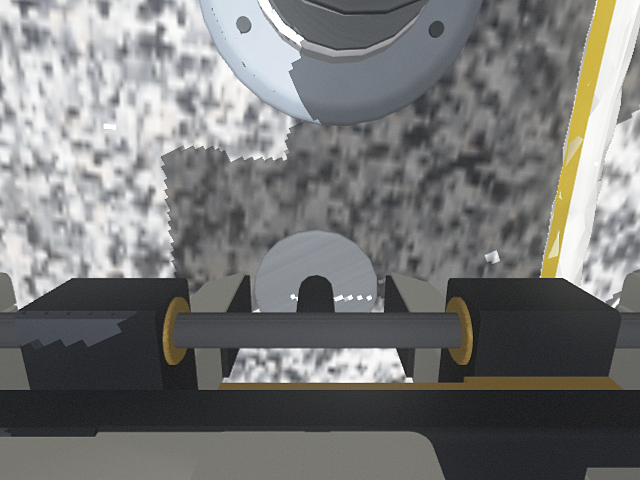

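The knob is centred between the pads at (316,290). Closing on it now.

```bash
python3 -m creep '[{"translation":[0,0,0],"rot":[0,0,0],"jaw":0.008},{"translation":[0,0,0],"rot":[0,0,0],"jaw":0.008},{"translation":[0,0,0],"rot":[0,0,0],"jaw":0.008},{"translation":[0,0,0],"rot":[0,0,0],"jaw":0.008},{"translation":[0,0,0],"rot":[0,0,0],"jaw":0.008},{"translation":[0,0,0],"rot":[0,0,0],"jaw":0.008},{"translation":[0,0,0],"rot":[0,0,0],"jaw":0.008},{"translation":[0,0,0],"rot":[0,0,0],"jaw":0.008}]' 25
python3 -m creep '[{"translation":[0,0,-0.01],"rot":[0,0,0],"jaw":0.008},{"translation":[0,0,-0.02],"rot":[0,0,0],"jaw":0.008},{"translation":[0,0,-0.03],"rot":[0,0,0],"jaw":0.008},{"translation":[0,0,-0.035],"rot":[0,0,0],"jaw":0.008},{"translation":[0,0,-0.035],"rot":[0,0,0],"jaw":0.008},{"translation":[0,0,-0.035],"rot":[0,0,0],"jaw":0.008},{"translation":[0,0,-0.035],"rot":[0,0,0],"jaw":0.008},{"translation":[0,0,-0.02],"rot":[0,0,0],"jaw":0.008},{"translation":[0,0,0],"rot":[0,0,0],"jaw":0.008},{"translation":[0,0,0],"rot":[0,0,0],"jaw":0.008}]'
python3 look.py f3
```

```text
clock: 30.5
position: [0.5758, 0.3106, 0.0322]
ee_rot: [-0.643, -3.075, 0.0]
force: [0.7, 0.4, -0.1]
width: 0.168
clock: 31.33
position: [0.5762, 0.3109, 0.254]
ee_rot: [0.642, 3.073, 0.003]
force: [-0.7, -0.7, -2.5]
width: 0.163
clk 31.33 pos [0.5762 0.3109 0.254 ] toolx [-0.916  0.4   -0.002] tooly [0.4   0.916 0.002] w 0.163 F [-0.7 -0.7 -2.5] j [-0.66  0.47  0.13  1.48 -0.06  1.19  0.64]
```

View pics/f3.png

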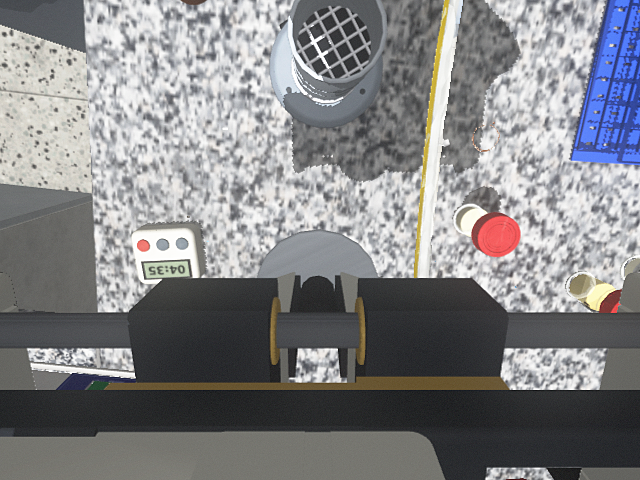

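```bash
python3 -m creep '[{"translation":[0.02,0.002,0],"rot":[0,0,0],"jaw":0.008},{"translation":[0.03,0.003,0],"rot":[0,0,0],"jaw":0.008},{"translation":[0.03,0.003,0],"rot":[0,0,0],"jaw":0.008},{"translation":[0.03,0.003,0],"rot":[0,0,0],"jaw":0.008},{"translation":[0.0165,0.0008,0.01],"rot":[0,0,0],"jaw":0.008},{"translation":[0,0,0.02],"rot":[0,0,0],"jaw":0.008},{"translation":[0,0,0.02],"rot":[0,0,0],"jaw":0.008},{"translation":[0,0,0],"rot":[0,0,0],"jaw":0.008},{"translation":[0,0,0],"rot":[0,0,0],"jaw":0.008},{"translation":[0,0,0],"rot":[0,0,0],"jaw":0.008}]'
python3 look.py f4
python3 - <<'E'
from h import *
a=optics.get_image("scene")[:,:,::-1]
crop(a,100,200,220,320,5,"f4s.png")
E
```

```text
clock: 32.22
position: [0.4649, 0.3719, 0.2023]
ee_rot: [-0.643, -3.075, 0.001]
force: [0.3, 0.6, -1.3]
width: 0.165
clk 32.22 pos [0.4649 0.3719 0.2023] toolx [-0.916  0.401  0.   ] tooly [ 0.401  0.916 -0.001] w 0.165 F [ 0.3  0.6 -1.3] j [-0.83  0.42  0.09  1.7  -0.04  1.02  0.43]
```

View pics/f4.png

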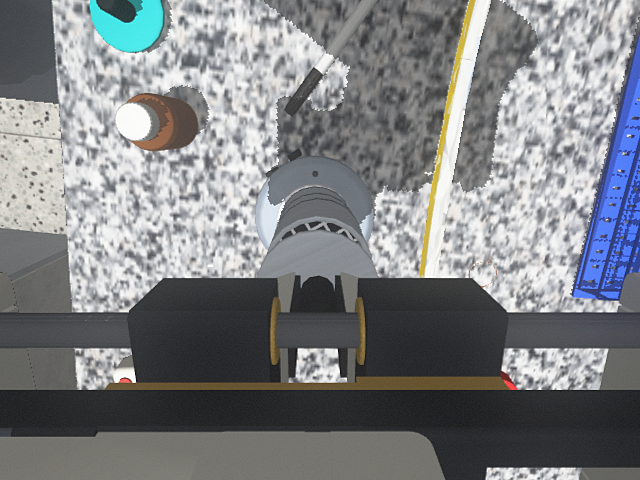

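View pics/f4s.png

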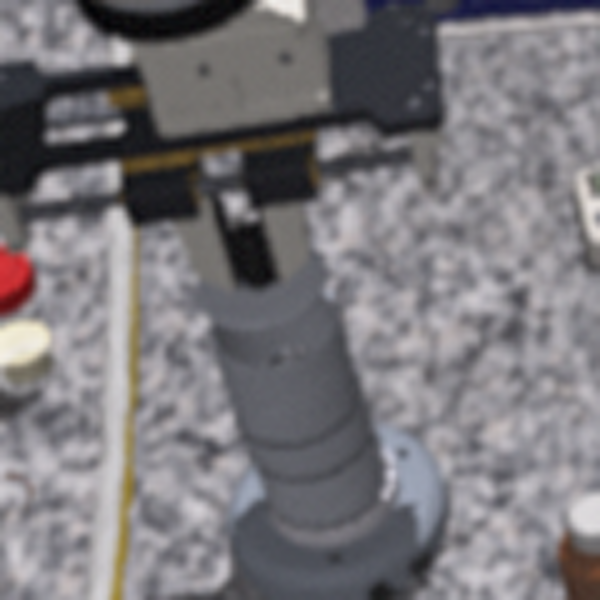

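```bash
python3 -m creep '[{"translation":[0,0,0.005],"rot":[0,0,0],"jaw":0.008},{"translation":[0,0,0.005],"rot":[0,0,0],"jaw":0.008},{"translation":[0,0,0.004],"rot":[0,0,0],"jaw":0.008},{"translation":[0,0,0.003],"rot":[0,0,0],"jaw":0.008},{"translation":[0,0,0],"rot":[0,0,0],"jaw":0.008}]'
python3 -m creep '[{"translation":[0,0,0.003],"rot":[0,0,0],"jaw":0.008},{"translation":[0,0,0.002],"rot":[0,0,0],"jaw":0.008},{"translation":[0,0,0],"rot":[0,0,0],"jaw":0.008}]'
```

```text
clock: 32.73
position: [0.4643, 0.3718, 0.1843]
ee_rot: [-0.642, -3.074, 0.002]
force: [-1.7, -0.0, -1.6]
width: 0.166
clock: 32.98
position: [0.4645, 0.372, 0.1798]
ee_rot: [-0.642, -3.075, 0.001]
force: [-0.4, 0.0, -0.4]
width: 0.164
```

```bash
python3 -m creep '[{"translation":[0,0,0.002],"rot":[0,0,0],"jaw":0.008},{"translation":[0,0,0],"rot":[0,0,0],"jaw":0.008}]'
python3 -m creep '[{"translation":[0,0,0.001],"rot":[0,0,0],"jaw":0.008},{"translation":[0,0,0],"rot":[0,0,0],"jaw":0.008}]'
```

```text
clock: 33.15
position: [0.4651, 0.3725, 0.1792]
ee_rot: [0.642, 3.074, 0.002]
force: [-1.6, -0.8, 5.3]
width: 0.165
clock: 33.32
position: [0.4653, 0.3726, 0.1791]
ee_rot: [0.642, 3.074, 0.003]
force: [-2.9, -2.6, 13.1]
width: 0.168
```

Contact came at .179, as predicted. Releasing and retreating upward.

```bash
python3 -m creep '[{"translation":[0,0,-0.001],"rot":[0,0,0],"jaw":0.008},{"translation":[0,0,0],"rot":[0,0,0],"jaw":0.06},{"translation":[0,0,0],"rot":[0,0,0],"jaw":0.06},{"translation":[0,0,0],"rot":[0,0,0],"jaw":0.06},{"translation":[0,0,0],"rot":[0,0,0],"jaw":0.06},{"translation":[0,0,0],"rot":[0,0,0],"jaw":0.06},{"translation":[0,0,-0.01],"rot":[0,0,0],"jaw":0.06},{"translation":[0,0,-0.025],"rot":[0,0,0],"jaw":0.06},{"translation":[0,0,-0.035],"rot":[0,0,0],"jaw":0.06},{"translation":[-0.02,0,-0.035],"rot":[0,0,0],"jaw":0.06},{"translation":[-0.035,0,-0.02],"rot":[0,0,0],"jaw":0.06},{"translation":[-0.035,0,0],"rot":[0,0,0],"jaw":0.06}]'
python3 -m creep '[{"translation":[-0.03,0,0],"rot":[0,0,0],"jaw":0.06},{"translation":[0,0,0],"rot":[0,0,0],"jaw":0.06},{"translation":[0,0,0],"rot":[0,0,0],"jaw":0.06},{"translation":[0,0,0],"rot":[0,0,0],"jaw":0.06},{"translation":[0,0,0],"rot":[0,0,0],"jaw":0.06}]'
python3 look.py g1 lid
python3 - <<'E'
from h import *
a=optics.get_image("scene")[:,:,::-1];b=optics.get_image("side")[:,:,::-1]
crop(a,110,210,290,360,4,"g1s.png");crop(b,230,130,360,225,5,"g1b.png")
w=optics.camera_info("wrist")
i=optics.camera_info("scene");j=optics.camera_info("side")
for c,n in((i,"scene"),(j,"side")): print(n,[w2p(c,[.4645,.372,z]).round(1).tolist() for z in (0,.041,.078,.103,.156,.160,.19)])
E
```

```text
clock: 34.32
position: [0.549, 0.3378, 0.3103]
ee_rot: [0.637, 3.07, 0.012]
force: [1.1, 1.4, -0.2]
width: 0.652
clock: 34.73
position: [0.5734, 0.3252, 0.3034]
ee_rot: [-0.639, -3.075, -0.001]
force: [-0.1, 0.5, 0.3]
width: 0.653
clk 34.73 pos [0.5734 0.3252 0.3034] toolx [-0.917  0.399  0.001] tooly [0.399 0.917 0.   ] w 0.653 F [-0.1  0.5  0.3] j [-0.69  0.45  0.14  1.39 -0.06  1.3   0.62]
lid 0.87 [318.9  66.1] [0.447  0.3835 0.    ]
scene [[166.9, 306.9], [163.8, 296.2], [160.8, 286.1], [158.7, 279.1], [154.0, 263.6], [153.7, 262.4], [150.9, 253.1]]
side [[287.4, 184.3], [287.0, 175.3], [286.5, 166.8], [286.2, 161.0], [285.6, 148.4], [285.5, 147.4], [285.1, 140.0]]
```

View pics/g1.png

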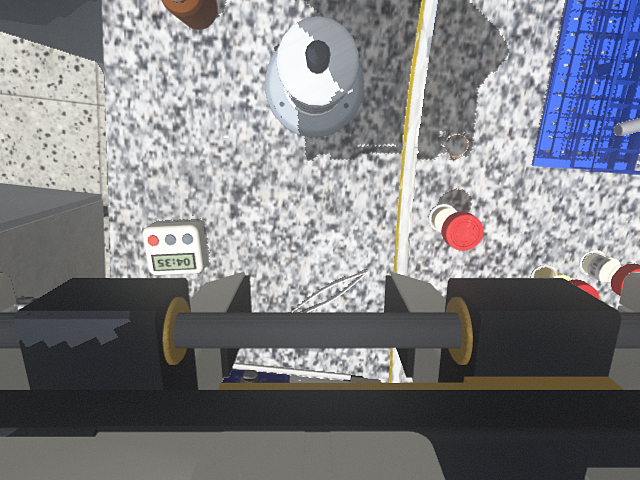

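View pics/g1s.png

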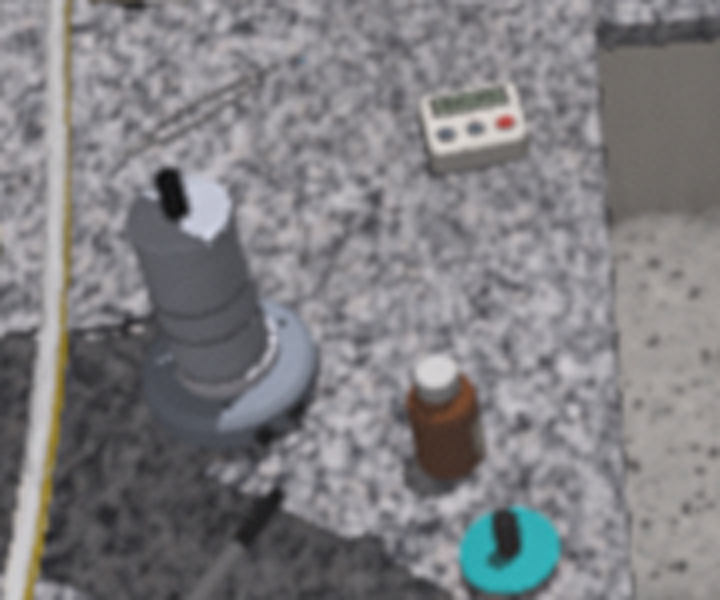

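View pics/g1b.png

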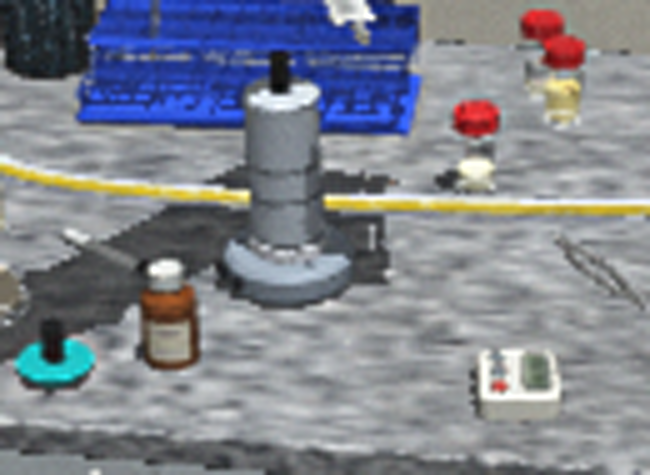

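The stack stands upright, its joints are closed, and the lid is flush. The timer, bottle and cup haven't been disturbed, and the gripper is clear.

```bash
python3 -c "
from cell import arm
print(arm.observe()['force'].round(1)); print(arm.sign_off())"
```

```text
[-0.3 -0.   0.5]
the job is handed in; nothing more can be done
None
```

I built the stack on the shaker in the required order: pan in the collar, then the fine sieve, the coarse sieve and the lid, which I gripped by its knob. I handed the job in at about 35 s of the 136 s allowed; it reported no verdict.

- **Seating heights:** The fine sieve, coarse sieve and lid each met resistance within about 0.5 mm of the height worked out for full seating. The pan did so within about 1 mm. I pressed each part lightly (about 13–23 N), then released it.
- **Final pictures:** The scene, side and wrist views show closed joints, an upright stack and a flush lid. The lid's disc was about 1 pixel from where the side camera should show it.
- **Bystanders:** In the last pictures the timer and bottle look unmoved. The sample cup was not in the last close views, but I never worked near it after lifting the pan away and its place was undisturbed then.
- **Disagreement:** A wrist-camera estimate put the coarse sieve's rim about 2 mm from the stack's axis. That is within the calibration error and the 5 mm limit, and the other views did not show an offset.
- **Detector mix-ups:** The networks sometimes labelled the shaker as the lid, or the fine sieve as the coarse one. I settled these from the pictures.

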